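# Make the stall's pump foot and repair kit ready for carrying

### The job

Get the bicycle repair stall ready to be carried: lay whichever of the tire levers, tire gauge and awl are out on the board into the blue kit box, then close its lid fully, and then slide the transport lock in front of it all the way to its end stop (to the left, seen from the robot). On the aluminium pump foot run the big upper nut down the stud, clockwise, until it meets the small lower nut and tighten it firmly against it, and leave the bleed cock half open, at 45 degrees; the pump foot can be done before or after the box. Leave everything else where it is.

Things in the scene. Friction and masses are not known exactly. Their poses are not given: they have to be found in the camera images.
- lever_a_mid (a point): Orange plastic tire lever, 100 mm long, 16 wide, 10 thick, one end slightly narrower and upturned; point at the middle of its length, half-way up (5 mm above its underside). Its own x runs along its length. Absent in some starts (then None). To be packed.
- lever_b_mid (a point): A second tire lever, the same as the first; point at its middle. Its own x runs along its length. Absent in some starts (then None). To be packed.
- gauge_mid (a point): Chrome pen-shaped tire gauge, 96 mm long: barrel 15 mm in diameter with an 18 mm square collar, 12 mm long, at each end; point at its middle, 9 mm above its underside. Its own x runs along its length. Absent in some starts (then None). To be packed.
- awl_mid (a point): Steel awl: wooden grip 58 mm long, 22 wide, 20 thick (from 36 mm behind this point to 22 mm ahead of it) and a thin blade from there to 64 mm ahead of it along +x; point 10 mm above its underside, near the balance point. Its own x runs along its length. Absent in some starts (then None). To be packed.
- kit_in (a point): Centre of the inner floor of the open blue plastic kit box, which is fixed to the board. Box axes: x from the front (robot side, where the lock is) to the hinge side, y along the front to the left, z up. Outside 150 (x) by 250 (y) by 55 high; walls and floor 4 mm thick, so the rim is 51 mm above this point and the room inside is 142 by 242.
- lid (a joint): Flip-top lid of the kit box, hinged along the far (+x) rim, 75 mm from the box centre at rim height: 0 = shut, grows as it opens; starts standing up at 1.65 to 1.85 rad. Flat plate 8 mm thick, reaching 154 mm from the hinge, 256 wide, a small hasp under its free edge 85 mm left of the middle. Stiff hinge: it stays where it is left (about 2 N at the free edge moves it).
- lid_edge (a point): Point on the lid's outer face, middle of its width, 150 mm from the hinge. When shut, lid top is 63 mm above the board.
- lock (a joint): Transport lock slide: how far its grip has been slid along the box's +y (m). 0 = unlocked end, 0.060 = end stop. It starts at 0 to 0.015. Friction about 2 N.
- lock_grip (a point): Centre of the lock's black grip, a block 16 (x) by 24 (y) by 28 high, 53 mm above the board, on a grey ledge (39 mm high with its rail, 60 deep) in front of the kit box, 105 mm in front of the box centre. Axes as the box's.
- pump_mid (a point): Middle of the top of the aluminium pump foot, fixed to the board: a plate 260 (x) by 85 (y) by 12 thick, with a round barrel socket, 44 mm high over the board and 68 mm in diameter at its root, in the middle. The stud with the two nuts stands 95 mm from the middle towards -x (the robot), the bleed cock 95 mm towards +x.
- nut_mid (a point): Centre of the upper (jam) nut: hexagon 30 mm across flats, 20 high, on an upright 17 mm stud whose top is 58 mm over the board; one pair of flats faces along this point's x axis, the others every 60 degrees. The first nut below (24 across flats, 10 high, top 22 mm over the board) is fixed. Clockwise from above lowers the upper nut 6 mm a turn; its centre is at 32 mm when they meet.
- nut_run (a joint): How far the upper nut has been run down, rad, growing clockwise from above; 5.5 = it meets the lower nut. Starts at 0 to 1.5. Turns easily (0.03 N m).
- jam_nut (a joint): How far the upper nut has been tightened after meeting the lower one, rad, clockwise: 0 = just touching, moves only under a stiff 0.14 N m and keeps what it is given; solid at 0.5. The nut's total turn is this plus nut_run.
- cock (a joint): Bleed cock handle, rad, growing anticlockwise from above: 0 = closed (handle crossways to the outlet pipe), 1.571 = fully open (handle in line with the outlet pipe), 0.785 = half open. Starts at 0 to 0.3; stays where it is left (0.05 N m).
- cock_grip (a point): Centre of the bleed cock's handle on its upright turning axis: an upright steel bar 52 mm long (along this point's x), 10 mm thick (y), 20 mm high, its centre 52 mm over the board; below it only a thin stem, then the valve body (26 mm in diameter, top 32 mm over the board).
- tin: Bystander, to be left where it is. Round aluminium patch tin, 48 mm in diameter, 18 high, among the tools.
- tape: Bystander, to be left where it is. Roll of black rim tape, 52 mm in diameter, 18 high, among the tools.
- wrench: Bystander, to be left where it is. Wrench, 150 mm, lying beyond the tools.
- driver: Bystander, to be left where it is. Screwdriver, 130 mm, at the far side.
- glue: Bystander, to be left where it is. Small glue can, 36 mm in diameter, 50 high, far side.
- oil: Bystander, to be left where it is. Oil bottle, 44 mm in diameter, 120 high, far side.
- mug: Bystander, to be left where it is. White mug, 76 mm in diameter, 85 high, far side.
There are look-alikes about, which are no part of the job. Of the things like the part that bears gauge_mid, leave any that is purple; of the rest the larger one is meant.

How it is judged:
By the outcome, as a careful person would: the job done as asked, in the order asked, and still so for the second after the job is handed in, with the robot touching nothing.
Of lever_a, lever_b, gauge, awl only 2 to 4 are there at a start; the rules pass over those that are not, and their reading is None.
At some moment in a run one of lever_a, lever_b, gauge, awl may be knocked a few centimetres aside while the robot is not near it.
Once in a run the grip may slacken for a moment while it holds something.
It also fails if it takes over 210 s, if anything falls off the work surface, if the arm or the gripper's body presses on something with over 40 N, if the wrist force passes 120 N, or if a joint passes its speed limit or range.

### The arm

A 6-joint arm with a two-finger parallel gripper is mounted at the origin on the work surface. World frame = base frame: x ahead of the robot, y to its left, z up, the work surface at z = 0. Lengths are in m, angles in degrees, forces in N, time in s.
With the tool pointing down it reaches from about 0.375 to 0.9 m from the base axis. Payload 3.1 kg.
Tool frame: the origin (TCP) lies at the very end of the fingers, on their centre line; the grasp point (between the pads) lies 19 mm behind it; x points along the fingers, z is the direction in which the jaws open and shut, and the axes are right-handed (so a half turn about x gives the same grasp; the last joint's range is limited). The gripper opens to 87 mm and grips with 3 to 60 N. Pads are 19 mm wide; open, the fingers measure 117 mm over their backs; the gripper's body (75 mm by 190 mm) begins 51 mm behind the grasp point.
Start: joints at [-76.805, 30.224, 82.088, -0, 67.689, -10.227], TCP at [0.248, -0.573, 0.223] pointing down, gripper open.
Joint ranges: [-176.69, 176.69], [-43.24, 126.21], [12.49, 139.97], [-82, 262], [0, 151.66], [-163.58, 163.58]. Speed limits (degrees/s): [159.86, 159.86, 180, 180, 180, 180].

### API

Orientations are given as a 3x3 rotation matrix whose columns are the frame's x, y, z axes.
In Python, from plant import * gives the robot as it stands. The module is installed in compiled form; this text tells all that it offers.
- The arm moves only by the shell command python3 -m creep 'ROWS' [OPENING] [FORCE]. ROWS is JSON, a list of rows, each a list of 2 entries, a list of its own where there are three numbers: the shift along the tool's x, y, z in m, then the turn about the tool's x in degrees. A call has 1 to 12 rows; each row is the pose to reach, as a shift and turn from the pose commanded when the call began, along the tool's axes at that moment; what a row does not reach only later rows make up. A row lasts 1/8 s, in which the tool goes at most 62.5 mm and 10.7 degrees, less where a joint would pass 70% of its speed; a pose out of reach is approached as far as the arm can. A call with a gripper value outside its range is refused whole. OPENING is the opening, from 0 (shut) to 1 (fully open), set as the call begins (- or left out, the last holds). The fingers move at their own pace and stop on an object; FORCE is the grip in N (left out, the last holds). Time passes only in rows, so rows that repeat a pose let the fingers close. It gives the time, the measured TCP pose, the force and the opening at its end, in the units of the state.
- get_state(): the state, without advancing time (a new reading comes with each control period).
- camera(name): name is "side" or "top"; returns a dict with "pixels" (384x512x3 uint8, blue, green, red), "fx", "fy", "cx", "cy" (pixels), "position" and "attitude" of the camera in the world. Camera axes: x right, y up, looking along -z (the intrinsics and any distortion apply to the point x, -y, -z); pixel columns grow to the right and rows downward; lengths in m; the calibration is good to about 2 mm. A picture is of the moment at which its call begins. There is no depth.
- sign_off(): hands the job in, once; it reports no verdict.
The state is a dict: "time_s": time; "qpos": joint angles; "qvel": joint speeds; "joint_torque": joint torques, N m; "eef_pos": TCP position; "orientation": TCP orientation; "force": force on the tool from outside, world axes, zero at the start; "moment": the same for the moment, N m; "width": finger opening in m.
Only numpy, scipy, OpenCV 4.12 (cv2) and the standard library are available. Lean on these libraries where they do the work, as an engineer would, in place of code of your own. Each camera call takes 0.05 s, during which the arm holds its last target.

## Working session

There is one attempt and no reset: what is moved stays moved. The work goes in short steps, Python scripts to look and compute and a shell command to move; the robot and the scene stay as the last step left them, time stands still between calls to the robot, and variables do not carry over. Pictures are saved under pics/ and viewed, and the job is handed in when it is done.

```bash
mkdir -p pics; ls; cat > h.py <<'E'
from plant import *
import numpy as np, cv2
def shot(name,fn=None):
    c=camera(name)
    if fn: cv2.imwrite('pics/'+fn,c['pixels'])
    return c
E
python3 - <<'E'
from h import *
for n in('side','top'):
    c=shot(n,n+'0.png'); print({k:(v if k!='pixels' else v.shape) for k,v in c.items()})
    np.save(n+'0.npy',c['pixels'])
print(get_state())
E
```

```text
pics
{'pixels': (384, 512, 3), 'fx': 427.2798925329869, 'fy': 427.2798925329869, 'cx': 249.4324222709675, 'cy': 189.1488670741453, 'position': array([ 0.34223941, -0.62797466,  0.73814048]), 'attitude': array([[ 0.95107001,  0.21214989, -0.22462918],
       [-0.30881536,  0.67609122, -0.66897962],
       [ 0.00994586,  0.7056154 ,  0.70852522]])}
{'pixels': (384, 512, 3), 'fx': 401.50070050290935, 'fy': 401.50070050290935, 'cx': 253.02642728042804, 'cy': 197.10089699551176, 'position': array([0.34907931, 0.00808782, 1.19589506]), 'attitude': array([[ 0.01573016,  0.98183167, -0.18910086],
       [-0.99965599,  0.01941256,  0.01763674],
       [ 0.02098724,  0.18875837,  0.98179927]])}
{'time_s': 0.1, 'qpos': array([-7.68060993e+01,  3.02742546e+01,  8.21510075e+01, -2.40500864e-05,
        6.76892538e+01, -1.02278072e+01]), 'qvel': array([ 0.04140357, -0.13887159, -0.09450788, -0.0534572 , -0.08616073,
        0.01190956]), 'joint_torque': array([-1.53093156e-04, -4.40985274e+01, -1.77150500e+01,  6.34284527e-02,
        5.33715764e-02, -4.97886754e-05]), 'eef_pos': array([ 0.24829941, -0.5728228 ,  0.221652  ]), 'orientation': array([[-4.56571065e-04,  9.17604108e-01,  3.97495273e-01],
       [ 1.94583183e-03,  3.97495378e-01, -9.17602113e-01],
       [-9.99998003e-01,  3.54508382e-04, -1.96698817e-03]]), 'force': array([0.62564021, 0.3845548 , 0.23742105]), 'moment': array([ 0.00189233,  0.03603746, -0.03156723]), 'width': 0.0871482396518274}
```

View pics/side0.png

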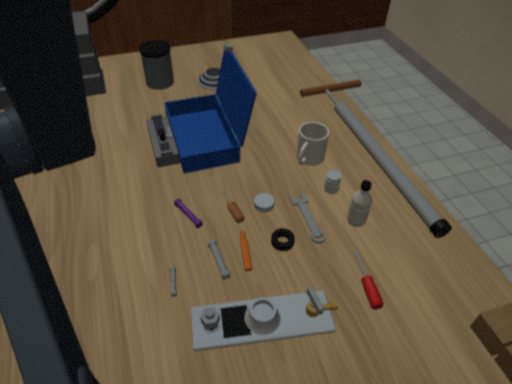

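View pics/top0.png

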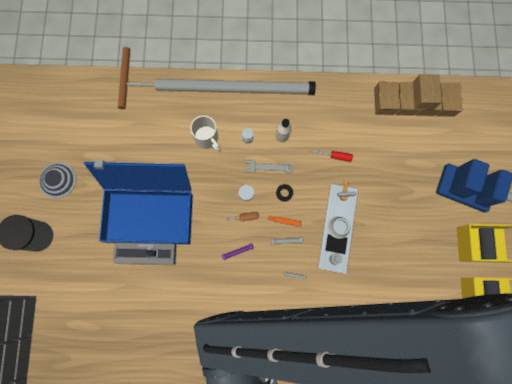

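The side view shows an awl (235,210), an orange lever (246,250), the blue box (205,130) and the pump foot (262,318). There are three gauge-like things: purple (187,212), larger chrome (219,258) and small chrome (173,281). By the description the larger chrome one is meant. I'll enlarge to confirm.

```bash
cat >> h.py <<'E'
def proj(c,P):
    P=np.atleast_2d(P); q=(P-c['position'])@c['attitude']
    return np.c_[c['cx']+c['fx']*q[:,0]/-q[:,2], c['cy']+c['fy']*(-q[:,1])/-q[:,2]]
def ray(c,uv):
    d=c['attitude']@np.array([(uv[0]-c['cx'])/c['fx'],-(uv[1]-c['cy'])/c['fy'],-1.]); return d/np.linalg.norm(d)
def onz(c,uv,z):
    d=ray(c,uv);p=np.array(c['position']); return p+d*(z-p[2])/d[2]
def tri(cs,uvs):
    A=np.zeros((3,3));b=np.zeros(3)
    for c,u in zip(cs,uvs):
        d=ray(c,u);M=np.eye(3)-np.outer(d,d);A+=M;b+=M@c['position']
    X=np.linalg.solve(A,b); return X,[np.round(proj(c,X)[0]-u,1) for c,u in zip(cs,uvs)]
def crop(c,x0,y0,x1,y1,s,fn):
    im=c['pixels'][y0:y1,x0:x1]; im=cv2.resize(im,None,fx=s,fy=s,interpolation=cv2.INTER_CUBIC)
    cv2.imwrite('pics/'+fn,im)
E
python3 - <<'E'
from h import *
s=dict(pixels=np.load('side0.npy'));t=dict(pixels=np.load('top0.npy'))
crop(s,150,180,350,320,4,'s_tools.png')
crop(t,210,170,370,290,5,'t_tools.png')
crop(s,140,40,270,180,4,'s_box.png')
crop(t,75,150,205,275,4.5,'t_box.png')
E
```

```text
(no output)
```

View pics/s_tools.png

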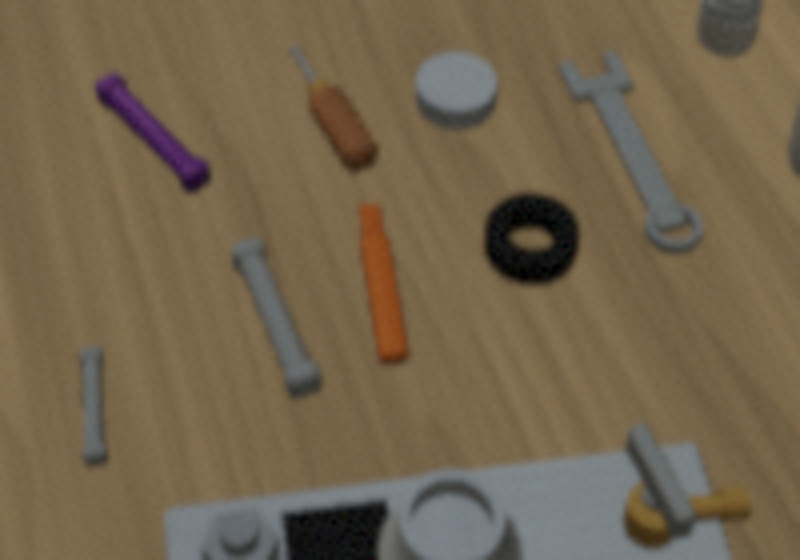

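View pics/t_tools.png

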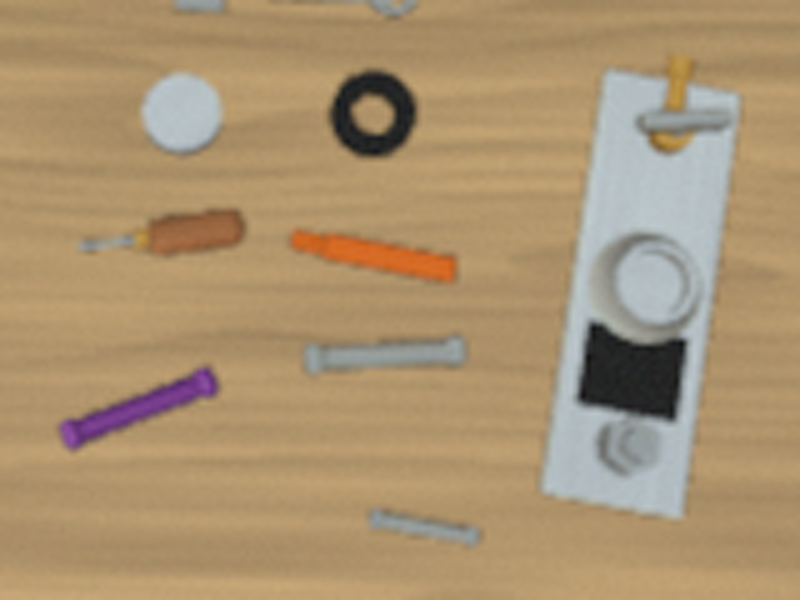

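View pics/s_box.png

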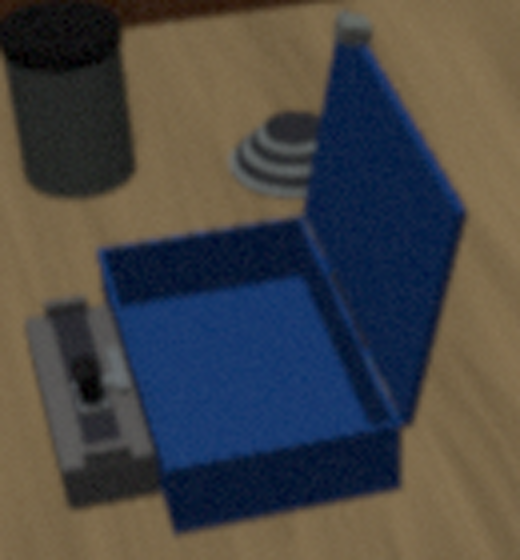

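View pics/t_box.png

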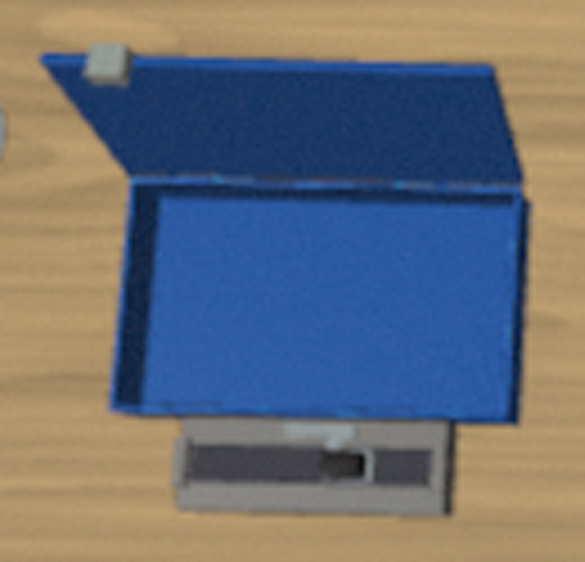

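The crops confirm it: the larger chrome gauge is at side (219,258). The small chrome one at (173,281) and the purple one at (187,212) are look-alikes. Packing list: gauge, one orange lever, awl. Now measuring.

```bash
python3 - <<'E'
from h import *
s=camera('side');t=camera('top')
S=lambda x,y:(150+x/4-.4,180+y/4-.4); T=lambda x,y:(210+x/5-.4,170+y/5-.4)
pts={'gauge':[((250,252),(314,359)),((300,376),(456,350))],'lever':[((371,208),(296,240)),((394,356),(453,270))],
'awlh':[((318,92),(150,235)),((364,160),(242,227))],'awltip':[((297,50),(82,246))],
'tin':[((456,80),(182,113))],'tape':[((532,236),(373,113))],
'cock ends':[((640,432),(645,122)),((682,522),(732,119))],
'studtop':[((243,530),(640,440))],
'purple':[((110,88),(72,434)),((196,175),(208,383))],'small':[((91,355),(377,518)),((95,455),(474,536))]}
for k,v in pts.items():
    r=[tri([s,t],[S(*a),T(*b)]) for a,b in v]
    for X,e in r: print(k,np.round(X,4),e)
    if len(r)==2:
        d=r[1][0]-r[0][0]; print('   mid',np.round((r[0][0]+r[1][0])/2,4),'len',np.round(np.linalg.norm(d),4),'ang',np.round(np.degrees(np.arctan2(d[1],d[0])),1))
# box
Sb=lambda x,y:(140+x/4-.4,40+y/4-.4); Tb=lambda x,y:(75+x/4.5-.4,150+y/4.5-.4)
for k,a,b in [('front-left rim',(101,250),(112,408)),('front-right rim',(172,530-60),(518,420)),('back right rim',(402,425),(524,190)),('back left rim',(306,217),(132,178)),('lid R',(462,213),(495,68)),('lid L',(340,25),(40,57)),('grip',(87,375),(340,462))]:
    X,e=tri([s,t],[Sb(*a),Tb(*b)]); print(k,np.round(X,4),e)
E
```

```text
gauge [ 0.4461 -0.0723  0.0131] [array([-0.3,  0.1]), array([ 0. , -0.2])]
gauge [ 0.4515 -0.1558  0.014 ] [array([ 0.3, -0.1]), array([-0. ,  0.2])]
   mid [ 0.4488 -0.1141  0.0136] len 0.0837 ang -86.3
lever [ 0.5168 -0.0613  0.011 ] [array([-0.3,  0.1]), array([ 0. , -0.3])]
lever [ 0.5003 -0.1552  0.0086] [array([-0.1,  0. ]), array([ 0. , -0.1])]
   mid [ 0.5086 -0.1082  0.0098] len 0.0954 ang -100.0
awlh [0.5147 0.026  0.0163] [array([ 0.8, -0.2]), array([-0.1,  0.7])]
awlh [ 0.5233 -0.0289  0.0131] [array([-0.1,  0. ]), array([ 0. , -0.1])]
   mid [ 0.519  -0.0015  0.0147] len 0.0556 ang -81.1
awltip [0.5105 0.0659 0.0125] [array([-0.3,  0.1]), array([ 0. , -0.2])]
tin [0.5905 0.0081 0.0195] [array([-0.1,  0. ]), array([ 0. , -0.1])]
tape [ 0.594  -0.1069  0.0124] [array([-0.,  0.]), array([ 0., -0.])]
cock ends [ 0.5832 -0.2609  0.0585] [array([-0.5,  0.1]), array([ 0.1, -0.3])]
cock ends [ 0.5832 -0.3101  0.0624] [array([ 0.6, -0.1]), array([-0.1,  0.3])]
   mid [ 0.5832 -0.2855  0.0604] len 0.0494 ang -90.0
studtop [ 0.3993 -0.2534  0.0581] [array([ 0., -0.]), array([-0.,  
[... 239 characters left out ...]
([-0.,  0.]), array([ 0., -0.])]
small [ 0.3449 -0.1663  0.0095] [array([-0.1,  0. ]), array([ 0. , -0.1])]
   mid [ 0.3495 -0.138   0.0101] len 0.0574 ang -99.2
front-left rim [0.4374 0.4174 0.0555] [array([-0.3,  0. ]), array([ 0. , -0.3])]
front-right rim [0.435  0.1633 0.061 ] [array([-0.8,  0.2]), array([ 0.1, -0.7])]
back right rim [0.5815 0.1666 0.0578] [array([-0.5,  0.1]), array([ 0.1, -0.4])]
back left rim [0.5856 0.418  0.0539] [array([-0.6,  0.1]), array([ 0.1, -0.6])]
lid R [0.6198 0.1658 0.2046] [array([ 0.3, -0.1]), array([-0. ,  0.3])]
lid L [0.6221 0.4262 0.1933] [array([ 0.8, -0.2]), array([-0.1,  0.9])]
grip [0.4047 0.2726 0.0597] [array([ 0.3, -0.1]), array([-0. ,  0.2])]
```

```bash
cat >> h.py <<'E'
def go(P,jaw=None):
    """shift in tool axes from measured pose to world P, jaw angle deg"""
    s=get_state();R=s['orientation'];d=R.T@(np.array(P)-s['eef_pos'])
    z=R[:,2];a=np.degrees(np.arctan2(z[1],z[0]))
    turn=None
    if jaw is not None:
        turn=-((jaw-a+180)%360-180)
    print('t',s['time_s'],'pos',np.round(s['eef_pos'],4),'jaw',round(a,1),'q6',np.round(s['qpos'][[0,5]],1),'F',np.round(s['force'],1),'M',np.round(s['moment'],2),'w',round(s['width'],4))
    print('shift',np.round(d,4),'turn',turn)
E
python3 - <<'E'
from h import *
s=camera('side');t=camera('top')
crop(s,190,295,240,345,12,'s_nut.png'); crop(t,320,240,350,270,20,'t_nut.png')
crop(s,295,280,345,325,12,'s_cock.png')
# pump axis check using model yaw -9.9
for n,X in [('nutc',(.399,-.2534,.047)),('cock',(.5832,-.2855,.062))]:
    print(n,proj(s,X),proj(t,X))
go((.399,-.2534,.16),0)
E
```

```text
nutc [[210.52727067 315.33776806]] [[336.72401245 257.8957414 ]]
cock [[314.83571429 298.13062327]] [[347.426035   193.60091203]]
t 0.3 pos [ 0.2484 -0.5733  0.2222] jaw -66.6 q6 [-76.8 -10.2] F [-0.3  0.3  0.3] M [ 0.02  0.04 -0.04] w 0.0869
shift [ 0.0624  0.2653 -0.2336] turn -66.5771318529774
```

View pics/s_nut.png

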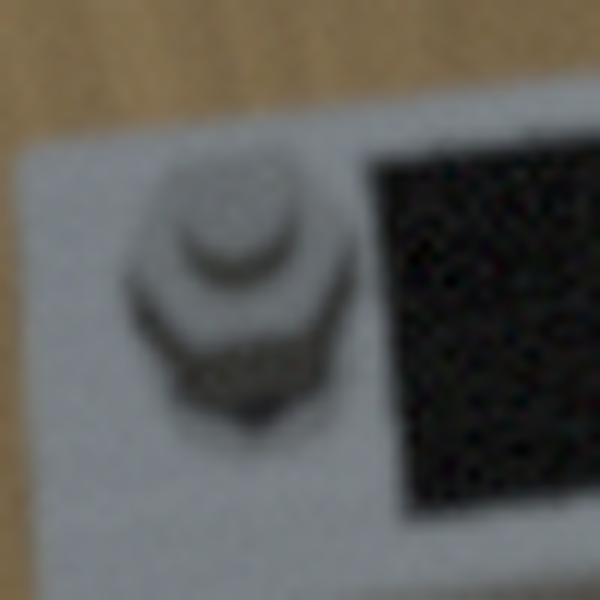

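View pics/t_nut.png

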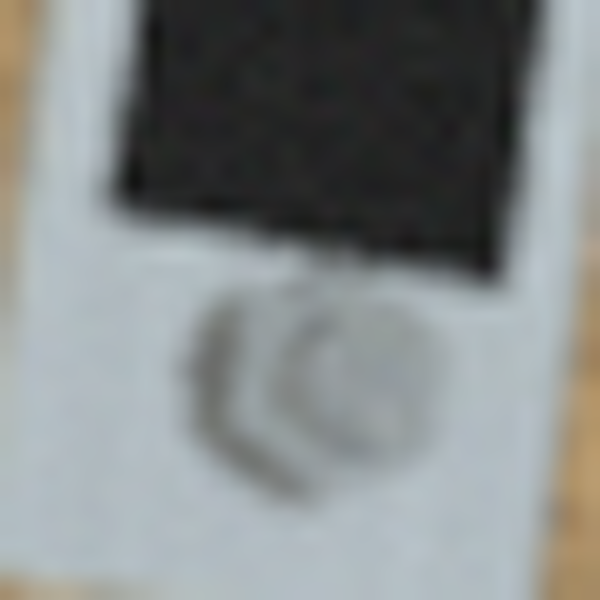

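View pics/s_cock.png

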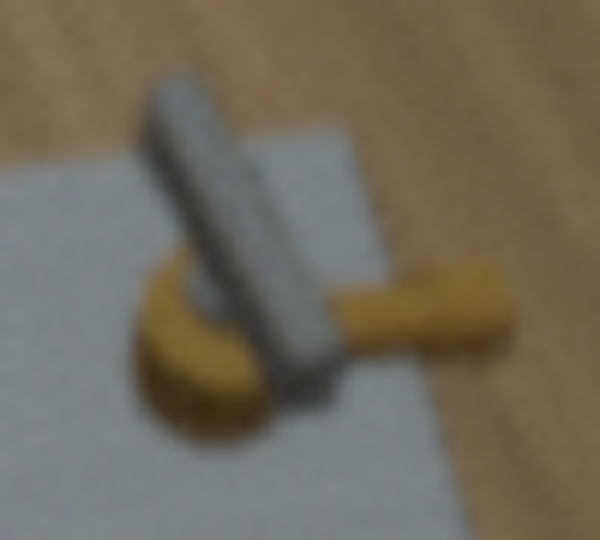

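```bash
python3 - <<'E'
from h import *
s=camera('side')
for z in(.045,.047):
  for p in [(128,275),(185,358),(328,335),(356,255)]:
    X=onz(s,(190+p[0]/12-.4,295+p[1]/12-.4),z); d=X[:2]-np.array([.399,-.2534]); print(z,X.round(4),np.linalg.norm(d).round(4),np.degrees(np.arctan2(d[1],d[0])).round(1))
E
```

```text
0.045 [ 0.3809 -0.2509  0.045 ] 0.0182 172.1
0.045 [ 0.3858 -0.2661  0.045 ] 0.0184 -136.1
0.045 [ 0.4064 -0.269   0.045 ] 0.0172 -64.5
0.045 [ 0.4136 -0.258   0.045 ] 0.0153 -17.3
0.047 [ 0.3808 -0.252   0.047 ] 0.0182 175.5
0.047 [ 0.3856 -0.2672  0.047 ] 0.0192 -134.1
0.047 [ 0.4062 -0.27    0.047 ] 0.0181 -66.5
0.047 [ 0.4134 -0.259   0.047 ] 0.0155 -21.3
```

```bash
python3 -m creep '[[[0.05,0.2653,-0.2336],-128],[[0.05,0.2653,-0.2336],-128],[[0.05,0.2653,-0.2336],-128],[[0.05,0.2653,-0.2336],-128],[[0.05,0.2653,-0.2336],-128],[[0.05,0.2653,-0.2336],-128],[[0.05,0.2653,-0.2336],-128],[[0.05,0.2653,-0.2336],-128],[[0.05,0.2653,-0.2336],-128],[[0.05,0.2653,-0.2336],-128],[[0.05,0.2653,-0.2336],-128],[[0.05,0.2653,-0.2336],-128]]' 0.6 40
python3 -c "
from h import *
go((.3985,-.2545,.11),79)"
```

```text
time_s: 1.85
eef_pos: [0.3992, -0.2538, 0.1727]
orientation: [[0.0, -0.881, 0.473], [-0.0, 0.473, 0.881], [-1.0, -0.0, -0.0]]
force: [1.4, -0.5, 0.1]
width: 0.0524
t 1.85 pos [ 0.3992 -0.2538  0.1727] jaw 61.8 q6 [ -46.  -107.8] F [ 1.4 -0.5  0.1] M [ 0.04 -0.17  0.03] w 0.0524
shift [ 0.0627  0.0003 -0.001 ] turn -17.24632415033335
```

```bash
python3 -m creep '[[[0.05,0.0003,-0.001],-10],[[0.10,0.0003,-0.001],-17],[[0.14,0.0003,-0.001],-17],[[0.15,0.0003,-0.001],-17],[[0.151,0.0003,-0.001],-17],[[0.151,0.0003,-0.001],-17],[[0.151,0.0003,-0.001],-17]]' 0.6 40
python3 -c "
from h import *
go((.3985,-.2545,.021),79)
s=camera('side');crop(s,150,240,290,345,5,'n1.png')"
```

```text
time_s: 2.72
eef_pos: [0.399, -0.2551, 0.0229]
orientation: [[0.002, -0.98, 0.201], [-0.002, 0.201, 0.98], [-1.0, -0.002, -0.002]]
force: [0.6, 0.0, 0.3]
width: 0.0524
t 2.725 pos [ 0.399  -0.2551  0.0229] jaw 78.4 q6 [ -46.1 -124.6] F [0.6 0.  0.3] M [ 0.09 -0.15  0.03] w 0.0524
shift [0.0019 0.0007 0.0005] turn -0.5738501158521672
```

View pics/n1.png

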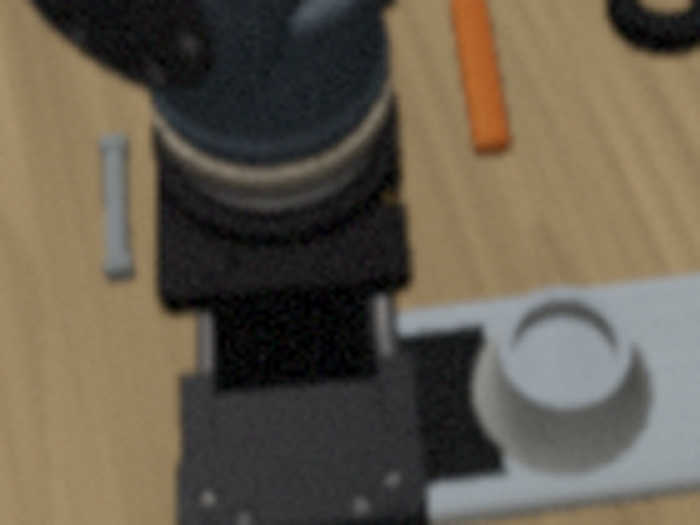

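The gripper is straddling the nut (hidden, around crop 300,450) with no contact force. Closing.

```bash
python3 -m creep '[[[0,0,0],0],[[0,0,0],0],[[0,0,0],0],[[0,0,0],0],[[0,0,0],0],[[0,0,0],0]]' 0 30
python3 -c "
from h import *
go((.3985,-.2545,.021),79)"
```

```text
time_s: 3.52
eef_pos: [0.3986, -0.2526, 0.0216]
orientation: [[0.0, -0.979, 0.202], [0.002, 0.202, 0.979], [-1.0, 0.0, 0.002]]
force: [5.6, 6.1, 2.3]
width: 0.03
t 3.525 pos [ 0.3986 -0.2526  0.0216] jaw 78.3 q6 [ -46.  -124.6] F [5.6 6.1 2.3] M [ 1.2  -0.96  0.06] w 0.03
shift [ 0.0006 -0.0003 -0.0019] turn -0.6510055234899141
```

```bash
python3 -m creep '[[[0,0,0.0025],0],[[0,0,0.0025],10],[[0.0003,0,0.0025],20],[[0.0005,0,0.0025],30],[[0.0007,0,0.0025],40],[[0.0008,0,0.0025],50],[[0.001,0,0.0025],60],[[0.0012,0,0.0025],70],[[0.0013,0,0.0025],80],[[0.0015,0,0.0025],90],[[0.0017,0,0.0025],100],[[0.0018,0,0.0025],110]]' 0 30
python3 -c "
from h import *
go((.3985,-.2545,.021),79)"
```

```text
time_s: 5.03
eef_pos: [0.3974, -0.2529, 0.0198]
orientation: [[-0.002, 0.527, 0.85], [-0.001, 0.85, -0.527], [-1.0, -0.002, -0.001]]
force: [-7.7, -5.7, 2.3]
width: 0.0302
t 5.025 pos [ 0.3974 -0.2529  0.0198] jaw -31.8 q6 [-46. -14.] F [-7.7 -5.7  2.3] M [-0.96  1.16 -0.01] w 0.0302
shift [-0.0012 -0.0008  0.0018] turn -110.81394100947273
```

```bash
python3 -m creep '[[[0,-0.0016,-0.0007],10],[[0.0002,-0.0016,-0.0007],20],[[0.0004,-0.0016,-0.0007],30],[[0.0006,-0.0016,-0.0007],40],[[0.0008,-0.0016,-0.0007],50],[[0.001,-0.0016,-0.0007],60],[[0.0012,-0.0016,-0.0007],70],[[0.0013,-0.0016,-0.0007],80],[[0.0015,-0.0016,-0.0007],90],[[0.0017,-0.0016,-0.0007],100],[[0.0018,-0.0016,-0.0007],110],[[0.002,-0.0016,-0.0007],120]]' 0 30
python3 -c "
from h import *
go((.3985,-.2545,.021),79)"
```

```text
time_s: 6.52
eef_pos: [0.3972, -0.2516, 0.0178]
orientation: [[-0.001, 0.47, -0.883], [0.002, -0.883, -0.47], [-1.0, -0.002, -0.0]]
force: [3.5, 4.8, 3.6]
width: 0.0305
t 6.525 pos [ 0.3972 -0.2516  0.0178] jaw -152.0 q6 [-46.  105.8] F [3.5 4.8 3.6] M [ 0.96 -0.62  0.01] w 0.0305
shift [-0.0032  0.0032  0.0002] turn 129.04823042218572
```

```bash
python3 -m creep '[[[0.0002,0,0],10],[[0.0004,0,0],20],[[0.0006,0,0],30],[[0.0007,0,0],40],[[0.0007,0,0],40]]' 0 30
python3 -c "
from h import *
go((.3985,-.2545,.021),79)"
```

```text
time_s: 7.15
eef_pos: [0.3978, -0.2515, 0.0172]
orientation: [[0.0, -0.203, -0.979], [0.002, -0.979, 0.203], [-1.0, -0.002, -0.0]]
force: [5.2, 5.9, 3.6]
width: 0.0303
t 7.15 pos [ 0.3978 -0.2515  0.0172] jaw 168.3 q6 [-46.  145.5] F [5.2 5.9 3.6] M [ 1.18 -0.89 -0.1 ] w 0.0303
shift [-0.0038  0.0028 -0.0013] turn 89.27891671567235
```

```bash
python3 -m creep '[[[0,0,0],0],[[0,0,0],0],[[-0.002,0,0],0],[[-0.002,0,0],-10],[[-0.002,0,0],-20],[[-0.002,0,0],-30],[[-0.002,0,0],-40],[[-0.002,0,0],-50],[[-0.002,0,0],-60],[[-0.002,0,0],-70],[[-0.002,0,0],-80],[[-0.002,0,0],-90]]' 0.6 30
python3 -m creep '[[[0,0,0],-10],[[0,0,0],-20],[[0,0,0],-30],[[0,0,0],-30],[[0,0,0],-30]]' 0.6 30
python3 -c "
from h import *
go((.398,-.2526,.019),None)"
```

```text
time_s: 8.65
eef_pos: [0.3973, -0.2532, 0.0191]
orientation: [[0.0, 0.981, -0.195], [-0.0, -0.195, -0.981], [-1.0, 0.0, 0.0]]
force: [-0.4, -0.1, 0.6]
width: 0.0522
time_s: 9.28
eef_pos: [0.3974, -0.2531, 0.0191]
orientation: [[0.0, 0.95, 0.313], [-0.0, 0.313, -0.95], [-1.0, 0.0, 0.0]]
force: [0.5, 0.1, -1.2]
width: 0.0518
t 9.275 pos [ 0.3974 -0.2531  0.0191] jaw -71.7 q6 [-46.1  25.6] F [ 0.5  0.1 -1.2] M [-0.02  0.02  0.02] w 0.0518
shift [ 0.0001  0.0008 -0.0003] turn None
```

```bash
python3 -m creep '[[[0,0.0005,0],0],[[0,0.0005,0],0],[[0,0.0005,0],0],[[0,0.0005,0],0],[[0,0.0005,0],0],[[0,0.0005,0],8],[[0,0.0005,0],15],[[0,0.0005,0],15]]' 0 45
python3 -c "
from h import *
go((.398,-.2526,.019),None)"
```

```text
time_s: 10.28
eef_pos: [0.3977, -0.2524, 0.0189]
orientation: [[-0.0, 0.998, 0.061], [0.001, 0.061, -0.998], [-1.0, -0.0, -0.001]]
force: [0.8, 2.3, -1.1]
width: 0.0297
t 10.275 pos [ 0.3977 -0.2524  0.0189] jaw -86.5 q6 [-46.   40.5] F [ 0.8  2.3 -1.1] M [ 0.42 -0.16 -0.01] w 0.0297
shift [-0.0001  0.0003  0.0003] turn None
```

```bash
for i in 1; do python3 -m creep '[[[0.0001,0,0],7],[[0.0003,0,0],14],[[0.0003,0,0],20],[[0.0003,0,0],20]]' 0 45; done
python3 -c "
from h import *
go((.398,-.2526,.019),None)"
python3 -m creep '[[[0.0001,0,0],7],[[0.0003,0,0],14],[[0.0003,0,0],20],[[0.0003,0,0],20]]' 0 45
python3 -c "
from h import *
go((.398,-.2526,.019),None)"
```

```text
time_s: 10.78
eef_pos: [0.3977, -0.2524, 0.0188]
orientation: [[-0.0, 0.959, -0.283], [0.001, -0.283, -0.959], [-1.0, -0.001, -0.0]]
force: [0.7, 3.1, 0.1]
width: 0.0295
t 10.775 pos [ 0.3977 -0.2524  0.0188] jaw -106.4 q6 [-46.   60.4] F [0.7 3.1 0.1] M [ 0.5  -0.15 -0.02] w 0.0295
shift [-0.0002  0.0004  0.0001] turn None
time_s: 11.28
eef_pos: [0.3969, -0.2518, 0.0186]
orientation: [[-0.002, 0.808, -0.588], [0.001, -0.588, -0.808], [-1.0, -0.002, 0.001]]
force: [-0.4, 4.4, 4.4]
width: 0.0304
t 11.275 pos [ 0.3969 -0.2518  0.0186] jaw -126.1 q6 [-46.   80.2] F [-0.4  4.4  4.4] M [0.77 0.18 1.23] w 0.0304
shift [-0.0004  0.0013 -0.    ] turn None
```

```bash
python3 -m creep '[[[0,0,0],4],[[0,0,0],4],[[0,0,0],4]]' 0 60
python3 -c "
from h import *
go((.398,-.2526,.019),None)"
python3 -m creep '[[[0,0,0],4],[[0,0,0],4],[[0,0,0],4]]' 0 60
python3 -c "
from h import *
go((.398,-.2526,.019),None)"
```

```text
time_s: 11.65
eef_pos: [0.3968, -0.2517, 0.0186]
orientation: [[-0.003, 0.767, -0.641], [0.001, -0.641, -0.767], [-1.0, -0.003, 0.001]]
force: [-0.6, 4.6, 5.3]
width: 0.0307
t 11.65 pos [ 0.3968 -0.2517  0.0186] jaw -129.9 q6 [-46.   84.1] F [-0.6  4.6  5.3] M [0.95 0.03 1.84] w 0.0307
shift [-0.0004  0.0016 -0.0001] turn None
time_s: 12.02
eef_pos: [0.3963, -0.2511, 0.0186]
orientation: [[-0.004, 0.72, -0.694], [0.002, -0.694, -0.72], [-1.0, -0.004, 0.001]]
force: [-1.2, 5.8, 7.2]
width: 0.0312
t 12.025 pos [ 0.3963 -0.2511  0.0186] jaw -134.0 q6 [-46.   88.1] F [-1.2  5.8  7.2] M [1.02 0.13 1.59] w 0.0312
shift [-0.0004  0.0022 -0.0001] turn None
```

```bash
python3 -m creep '[[[0,0,0],-4],[[0,0,0],-4],[[0,0,0],-4],[[0,0,0],-4],[[-0.04,0,0],-4],[[-0.1,0,0],-4],[[-0.12,0,0],-4],[[-0.12,0,0],-4],[[-0.12,0,0],-4]]' 0.6 30
python3 -c "
from h import *
go((.5832,-.2855,.13),0)
for a in(-90,-55): pass
s=camera('side');crop(s,180,280,350,350,4.5,'n2.png')
t=camera('top');crop(t,300,170,380,280,5,'n2t.png')"
```

```text
time_s: 13.15
eef_pos: [0.3973, -0.2523, 0.1376]
orientation: [[-0.001, 0.759, -0.651], [0.001, -0.651, -0.759], [-1.0, -0.002, -0.0]]
force: [0.4, 0.2, -1.4]
width: 0.052
t 13.15 pos [ 0.3973 -0.2523  0.1376] jaw -130.6 q6 [-46.1  84.5] F [ 0.4  0.2 -1.4] M [0.05 0.06 0.09] w 0.052
shift [ 0.0073  0.1628 -0.0957] turn -130.58855298552658
```

View pics/n2.png

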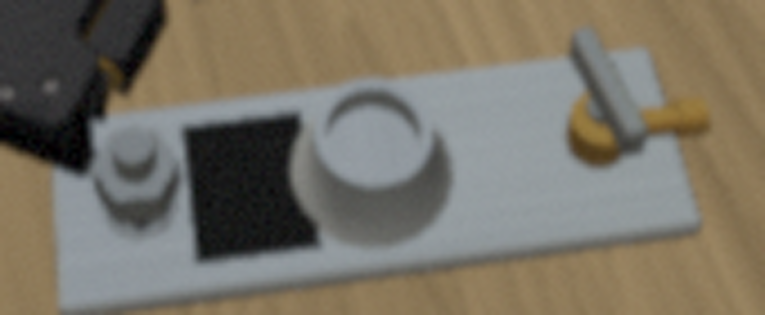

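View pics/n2t.png

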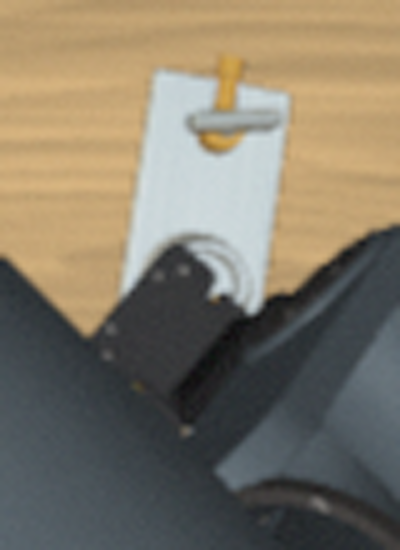

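```bash
python3 - <<'E'
from h import *
from scipy.optimize import least_squares
s=camera('side');t=camera('top')
S=lambda x,y:(180+x/4.5-.4,280+y/4.5-.4);T=lambda x,y:(300+x/5-.4,170+y/5-.4)
obs=[(s,S(92,120),(-.13,.0425)),(s,S(645,48),(.13,.0425)),(s,S(700,225),(.13,-.0425)),(s,S(60,303),(-.13,-.0425)),(t,T(157,70),(.13,.0425)),(t,T(292,95),(.13,-.0425))]
def f(p):
    c,n=np.cos(p[2]),np.sin(p[2]);r=[]
    for cam,uv,(a,b) in obs: r+=list(proj(cam,(p[0]+c*a-n*b,p[1]+n*a+c*b,p[3]))[0]-uv)
    return r
o=least_squares(f,[.49,-.27,-.17,.012]);p=o.x;print(p,np.degrees(p[2]),np.round(o.fun,1))
c,n=np.cos(p[2]),np.sin(p[2])
for a in(-.095,.095):print(p[0]+c*a,p[1]+n*a)
# handle ends top centre line: triangulate
for a,b in [((582,37),(193,121)),((632,137),(275,119))]:
    print(tri([s,t],[S(*a),T(*b)]))
E
```

```text
[ 0.49617768 -0.26260385 -0.19452    -0.00075099] -11.145174761804286 [-6.8 -1.6  2.5  1.   1.6  2.   1.6  0.4 -2.  -1.8 -1.8 -1. ]
0.4029693307965057 -0.24424076744862586
0.589386038217543 -0.28096693243082066
(array([ 0.58336034, -0.25995208,  0.05662676]), [array([-0.1,  0. ]), array([ 0. , -0.1])])
(array([ 0.58457086, -0.30756479,  0.05725261]), [array([ 0.3, -0.1]), array([-0. ,  0.2])])
```

```bash
python3 - <<'E'
from h import *
from scipy.optimize import least_squares
s=camera('side');t=camera('top')
S=lambda x,y:(180+x/4.5-.4,280+y/4.5-.4);T=lambda x,y:(300+x/5-.4,170+y/5-.4)
S0=lambda x,y:(150+x/4-.4,180+y/4-.4); T0=lambda x,y:(210+x/5-.4,170+y/5-.4)
obs=[(s,S0(166,510),(-.13,.0425)),(s,S(645,48),(.13,.0425)),(s,S(700,225),(.13,-.0425)),(s,S(60,303),(-.13,-.0425)),(t,T0(605,70),(.13,.0425)),(t,T0(740,96),(.13,-.0425)),(t,T0(682,517),(-.13,-.0425)),(t,T0(543,492),(-.13,.0425))]
def f(p):
    c,n=np.cos(p[2]),np.sin(p[2]);r=[]
    for cam,uv,(a,b) in obs: r+=list(proj(cam,(p[0]+c*a-n*b,p[1]+n*a+c*b,p[3]))[0]-uv)
    return r
o=least_squares(f,[.49,-.27,-.17,.012]);p=o.x;print(p,np.degrees(p[2]),np.round(o.fun,1))
c,n=np.cos(p[2]),np.sin(p[2])
for a in(-.095,.095):print(p[0]+c*a,p[1]+n*a)
E
```

```text
[ 0.49093054 -0.266706   -0.17165328  0.0098861 ] -9.835008463749205 [-1.  -1.2  0.9 -0.7  1.   0.5 -0.7  2.3 -0.5 -0.7  0.1 -0.7 -0.5  0.6
 -1.4  0.1]
0.39732668361085555 -0.250478905117165
0.5845343893346548 -0.28293310234389335
```

```bash
python3 -m creep '[[[0,0.09,-0.05],-10],[[0,0.1655,-0.0962],-20],[[0,0.1655,-0.0962],-30],[[0,0.1655,-0.0962],-40],[[0,0.1655,-0.0962],-52],[[0,0.1655,-0.0962],-63],[[0,0.1655,-0.0962],-74],[[0,0.1655,-0.0962],-85],[[0,0.1655,-0.0962],-96],[[0,0.1655,-0.0962],-107],[[0,0.1655,-0.0962],-117],[[0,0.1655,-0.0962],-127]]' 0.5 20
python3 -c "
from h import *
go((.5847,-.2847,.037),1.5)"
```

```text
time_s: 14.95
eef_pos: [0.5858, -0.2872, 0.1375]
orientation: [[-0.001, 0.075, 0.997], [0.001, 0.997, -0.075], [-1.0, 0.001, -0.001]]
force: [-0.7, -0.1, -0.2]
width: 0.0433
t 14.95 pos [ 0.5858 -0.2872  0.1375] jaw -4.3 q6 [-35.9 -31.6] F [-0.7 -0.1 -0.2] M [-0.03 -0.09  0.06] w 0.0433
shift [ 0.1005  0.0023 -0.0011] turn -5.781619088751086
```

```bash
python3 -m creep '[[[0.05,0.0023,-0.0011],-6],[[0.09,0.0023,-0.0011],-6],[[0.1,0.0023,-0.0011],-6],[[0.1,0.0023,-0.0011],-6],[[0.1,0.0023,-0.0011],-6]]' 0.5 20
python3 -m creep '[[[0,0,0],0],[[0,0,0],0],[[0,0,0],0],[[0,0,0],0],[[0,0,0],0],[[0,0,0],0]]' 0 20
python3 -c "
from h import *
go((.5847,-.2847,.037),35.2)"
```

```text
time_s: 15.58
eef_pos: [0.5864, -0.2858, 0.0401]
orientation: [[0.003, -0.024, 1.0], [-0.002, 1.0, 0.024], [-1.0, -0.002, 0.003]]
force: [0.5, -0.3, 0.0]
width: 0.0434
time_s: 16.32
eef_pos: [0.5851, -0.285, 0.0386]
orientation: [[-0.0, -0.024, 1.0], [0.0, 1.0, 0.024], [-1.0, 0.0, -0.0]]
force: [-0.9, 0.3, 1.9]
width: 0.0097
t 16.325 pos [ 0.5851 -0.285   0.0386] jaw 1.4 q6 [-35.8 -37.1] F [-0.9  0.3  1.9] M [0.06 0.01 0.04] w 0.0097
shift [ 0.0016  0.0003 -0.0004] turn -33.834764589334895
```

```bash
python3 -m creep '[[[0,0,0],-7],[[0,0,0],-14],[[0,0,0],-21],[[0,0,0],-28],[[0,0,0],-33.8],[[0,0,0],-33.8],[[0,0,0],-33.8],[[0,0,0],-33.8]]' 0 20
python3 -m creep '[[[0,0,0],0],[[0,0,0],0],[[0,0,0],0],[[-0.04,0,0],0],[[-0.1,0,0],0],[[-0.12,0,0],0],[[-0.12,0,0],0]]' 0.5 20
python3 -c "
from h import *
go((.4488,-.1141,.11),3.7)
s=camera('side');t=camera('top');np.save('s2.npy',s['pixels'])
cv2.imwrite('pics/s2.png',s['pixels']);cv2.imwrite('pics/t2.png',t['pixels'])"
```

```text
time_s: 17.32
eef_pos: [0.5857, -0.2848, 0.0386]
orientation: [[0.001, -0.575, 0.818], [0.0, 0.818, 0.575], [-1.0, -0.0, 0.001]]
force: [1.2, 2.7, 2.4]
width: 0.0098
time_s: 18.2
eef_pos: [0.5862, -0.2858, 0.1606]
orientation: [[0.004, -0.576, 0.818], [-0.003, 0.818, 0.576], [-1.0, -0.004, 0.001]]
force: [-0.1, 0.0, -0.1]
width: 0.043
t 18.2 pos [ 0.5862 -0.2858  0.1606] jaw 35.2 q6 [-35.8 -70.9] F [-0.1  0.  -0.1] M [ 0.02 -0.18 -0.05] w 0.043
shift [ 0.0496  0.2197 -0.0135] turn 31.46165392812037
```

View pics/s2.png

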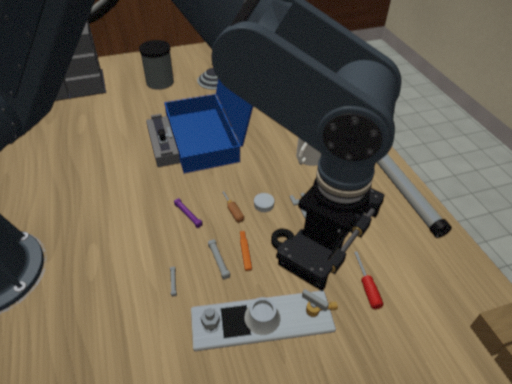

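```bash
python3 -m creep '[[[0,0.06,-0.0035],10],[[0.03,0.12,-0.007],20],[[0.05,0.18,-0.011],31.5],[[0.05,0.2197,-0.0135],31.5],[[0.05,0.2197,-0.0135],31.5],[[0.05,0.2197,-0.0135],31.5],[[0.05,0.2197,-0.0135],31.5]]' 0.4 20
python3 -c "
from h import *
go((.4488,-.1141,.006),3.7)"
```

```text
time_s: 19.18
eef_pos: [0.4489, -0.1143, 0.1082]
orientation: [[0.001, -0.063, 0.998], [-0.001, 0.998, 0.063], [-1.0, -0.001, 0.001]]
force: [0.2, -0.6, -0.1]
width: 0.035
t 19.175 pos [ 0.4489 -0.1143  0.1082] jaw 3.6 q6 [-28.2 -31.8] F [ 0.2 -0.6 -0.1] M [ 0.04 -0.15  0.01] w 0.035
shift [ 0.1022  0.0003 -0.0002] turn -0.07448953185959795
```

```bash
python3 -m creep '[[[0.05,0,0],0],[[0.09,0,0],0],[[0.1,0,0],0],[[0.103,0,0],0],[[0.103,0,0],0],[[0.103,0,0],0]]' 0.4 25
python3 -m creep '[[[0,0,0],0],[[0,0,0],0],[[0,0,0],0],[[0,0,0],0],[[0,0,0],0]]' 0 25
python3 -c "
from h import *
go((.4488,-.1141,.006),3.7)"
```

```text
time_s: 19.92
eef_pos: [0.4485, -0.1136, 0.0066]
orientation: [[0.002, -0.064, 0.998], [-0.001, 0.998, 0.064], [-1.0, -0.001, 0.002]]
force: [-0.2, -0.5, 1.3]
width: 0.0349
time_s: 20.55
eef_pos: [0.448, -0.1133, 0.0057]
orientation: [[0.001, -0.064, 0.998], [-0.0, 0.998, 0.064], [-1.0, -0.0, 0.001]]
force: [0.5, -0.1, 5.6]
width: 0.0139
t 20.55 pos [ 0.448  -0.1133  0.0057] jaw 3.7 q6 [-28.1 -31.8] F [ 0.5 -0.1  5.6] M [ 0.08 -0.19  0.03] w 0.0139
shift [-0.0003 -0.0009  0.0008] turn -0.026827776488488553
```

```bash
python3 -m creep '[[[-0.05,0,0],0],[[-0.1,0,0],0],[[-0.12,0,0],0],[[-0.12,0,0],0],[[-0.12,0,0],0]]' 0 25
python3 -c "
from h import *
go((.506,.355,.125),90)"
```

```text
time_s: 21.18
eef_pos: [0.4468, -0.1128, 0.1245]
orientation: [[-0.002, -0.064, 0.998], [0.001, 0.998, 0.064], [-1.0, 0.001, -0.002]]
force: [-0.4, 0.3, -0.4]
width: 0.0144
t 21.175 pos [ 0.4468 -0.1128  0.1245] jaw 3.7 q6 [-28.1 -31.8] F [-0.4  0.3 -0.4] M [-0.04 -0.08 -0.04] w 0.0144
shift [-1.00e-04  4.63e-01  8.90e-02] turn -86.33793140092791
```

```bash
python3 -m creep '[[[0,0.055,0.01],-9],[[0,0.11,0.02],-18],[[0,0.16,0.03],-27],[[0,0.21,0.04],-36],[[0,0.26,0.05],-45],[[0,0.32,0.06],-54],[[0,0.37,0.07],-63],[[0,0.42,0.08],-72],[[0,0.463,0.089],-80],[[0,0.463,0.089],-86.3],[[0,0.463,0.089],-86.3],[[0,0.463,0.089],-86.3]]' 0 25
python3 -c "
from h import *
go((.506,.355,.012),90)
s=camera('side');t=camera('top')
crop(s,130,30,290,200,4,'p1.png')"
```

```text
time_s: 22.68
eef_pos: [0.5061, 0.3538, 0.124]
orientation: [[-0.003, -1.0, 0.003], [-0.001, 0.003, 1.0], [-1.0, 0.003, -0.001]]
force: [-0.8, -0.3, -1.1]
width: 0.0143
t 22.675 pos [0.5061 0.3538 0.124 ] jaw 89.8 q6 [ 24.6 -65.2] F [-0.8 -0.3 -1.1] M [ 0.06 -0.11 -0.02] w 0.0143
shift [ 0.112  -0.0002  0.0014] turn -0.16170248376096197
```

View pics/p1.png

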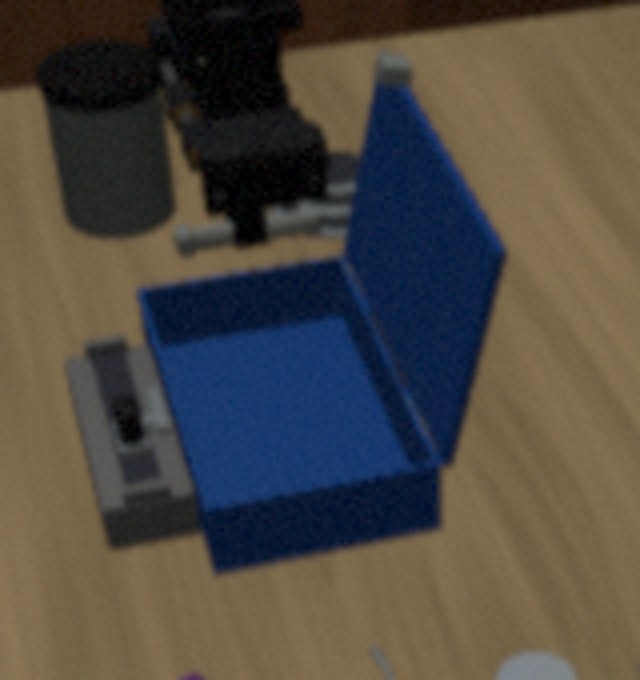

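```bash
python3 -m creep '[[[0.05,0,0.001],0],[[0.09,0,0.001],0],[[0.108,0,0.001],0],[[0.111,0,0.001],0],[[0.111,0,0.001],0],[[0.111,0,0.001],0]]' 0 25
python3 -m creep '[[[0,0,0],0],[[0,0,0],0],[[0,0,0],0],[[0,0,0],0],[[-0.03,0,0],0],[[-0.09,0,0],0],[[-0.12,0,0],0],[[-0.12,0,0],0],[[-0.12,0,0],0]]' 0.4 25
python3 -c "
from h import *
go((.5086,-.1082,.125),-10)
s=camera('side');t=camera('top')
cv2.imwrite('pics/s3.png',s['pixels'])
crop(t,60,140,310,300,3.2,'t3.png')"
```

```text
time_s: 23.52
eef_pos: [0.508, 0.3561, 0.0161]
orientation: [[0.003, -1.0, 0.001], [0.001, 0.001, 1.0], [-1.0, -0.003, 0.001]]
force: [-0.6, 0.1, -0.2]
width: 0.0145
time_s: 24.65
eef_pos: [0.506, 0.3552, 0.1335]
orientation: [[-0.002, -1.0, 0.001], [-0.001, 0.001, 1.0], [-1.0, 0.002, -0.001]]
force: [-0.7, 0.1, -0.5]
width: 0.0345
t 24.65 pos [0.506  0.3552 0.1335] jaw 90.0 q6 [ 24.7 -65.2] F [-0.7  0.1 -0.5] M [ 0.11 -0.13  0.01] w 0.0345
shift [ 0.0089 -0.0029 -0.4634] turn 99.9661367887325
```

View pics/s3.png

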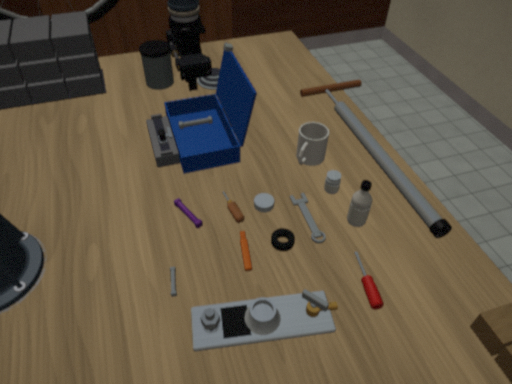

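View pics/t3.png

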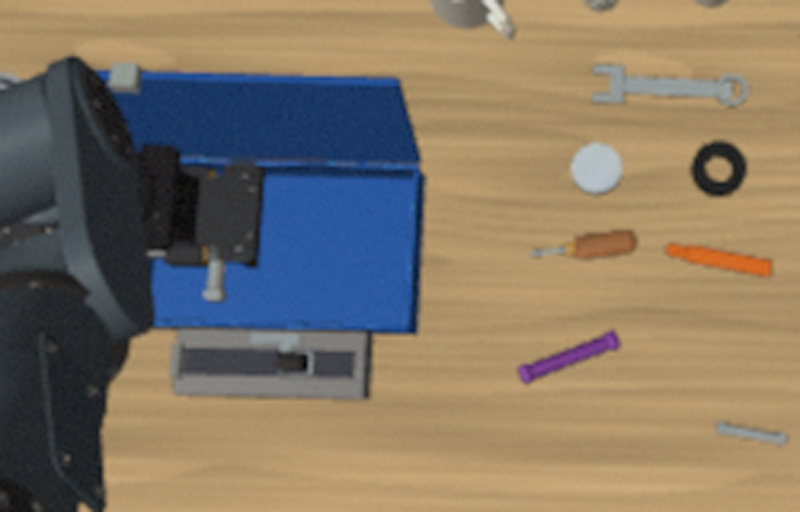

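```bash
python3 -m creep '[[[0,0,-0.05],10],[[0,0,-0.1],20],[[0,0,-0.15],30],[[0,-0.001,-0.2],40],[[0,-0.002,-0.25],50],[[0,-0.003,-0.3],60],[[0,-0.003,-0.36],70],[[0,-0.003,-0.42],80],[[0,-0.003,-0.4634],90],[[0,-0.003,-0.4634],100],[[0,-0.003,-0.4634],100],[[0,-0.003,-0.4634],100]]' 0.4 25
python3 -c "
from h import *
go((.5086,-.1082,.0025),-10)"
```

```text
time_s: 26.25
eef_pos: [0.509, -0.1071, 0.1337]
orientation: [[-0.002, 0.171, 0.985], [0.001, 0.985, -0.171], [-1.0, 0.001, -0.002]]
force: [0.1, -0.2, 0.7]
width: 0.0345
t 26.25 pos [ 0.509  -0.1071  0.1337] jaw -9.9 q6 [-24.2 -14.4] F [ 0.1 -0.2  0.7] M [ 0.   -0.06 -0.01] w 0.0345
shift [ 1.312e-01 -1.200e-03  1.000e-04] turn 0.14492088293312122
```

```bash
python3 -m creep '[[[0.05,0,0],0],[[0.1,0,0],0],[[0.12,0,0],0],[[0.128,0,0],0],[[0.131,0,0],0],[[0.131,0,0],0],[[0.131,0,0],0]]' 0.4 25
python3 -m creep '[[[0,0,0],0],[[0,0,0],0],[[0,0,0],0],[[0,0,0],0],[[0,0,0],0]]' 0 25
python3 -c "
from h import *
go((.5086,-.1082,.0025),-10)"
```

```text
time_s: 27.12
eef_pos: [0.5102, -0.108, 0.0044]
orientation: [[0.002, 0.174, 0.985], [-0.001, 0.985, -0.174], [-1.0, -0.0, 0.002]]
force: [0.1, 0.5, 0.5]
width: 0.0346
time_s: 27.75
eef_pos: [0.5097, -0.1079, 0.0037]
orientation: [[0.0, 0.174, 0.985], [-0.0, 0.985, -0.174], [-1.0, -0.0, 0.0]]
force: [-0.3, -0.2, 2.8]
width: 0.015
t 27.75 pos [ 0.5097 -0.1079  0.0037] jaw -10.0 q6 [-24.3 -14.2] F [-0.3 -0.2  2.8] M [-0.06  0.   -0.04] w 0.015
shift [ 0.0012 -0.0005 -0.001 ] turn -0.03170885198173323
```

```bash
python3 -m creep '[[[-0.05,0,0],0],[[-0.1,0,0],0],[[-0.12,0,0],0],[[-0.12,0,0],0]]' 0 25
python3 -c "
from h import *
go((.506,.29,.125),90)"
```

```text
time_s: 28.25
eef_pos: [0.5105, -0.1082, 0.1248]
orientation: [[0.003, 0.174, 0.985], [-0.001, 0.985, -0.174], [-1.0, -0.001, 0.004]]
force: [-0.4, 0.1, -0.8]
width: 0.0154
t 28.25 pos [ 0.5105 -0.1082  0.1248] jaw -10.0 q6 [-24.2 -14.2] F [-0.4  0.1 -0.8] M [ 0.01 -0.1  -0.01] w 0.0154
shift [-0.0008  0.3913 -0.0738] turn -100.03022250697154
```

```bash
python3 -m creep '[[[0,0.04,-0.008],-10],[[0,0.08,-0.016],-20],[[0,0.12,-0.024],-30],[[0,0.16,-0.032],-40],[[0,0.2,-0.04],-50],[[0,0.24,-0.048],-60],[[0,0.28,-0.056],-70],[[0,0.32,-0.062],-80],[[0,0.36,-0.068],-90],[[0,0.3913,-0.0738],-100],[[0,0.3913,-0.0738],-100],[[0,0.3913,-0.0738],-100]]' 0 25
python3 -c "
from h import *
go((.506,.29,.01),90)
s=camera('side');cv2.imwrite('pics/s4.png',s['pixels'])"
```

```text
time_s: 29.75
eef_pos: [0.504, 0.2895, 0.122]
orientation: [[-0.003, -1.0, 0.002], [-0.001, 0.002, 1.0], [-1.0, 0.003, -0.001]]
force: [-0.4, 0.0, -1.0]
width: 0.0156
t 29.75 pos [0.504  0.2895 0.122 ] jaw 89.9 q6 [ 18.9 -71. ] F [-0.4  0.  -1. ] M [ 0.09 -0.11 -0.03] w 0.0156
shift [ 0.112  -0.0023  0.0007] turn -0.1148454463364601
```

View pics/s4.png

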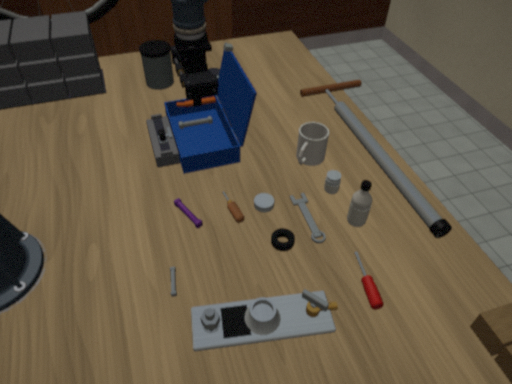

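Lever held at (195,102). Lowering it into the box.

```bash
python3 -m creep '[[[0.05,-0.002,0],0],[[0.09,-0.002,0],0],[[0.108,-0.002,0],0],[[0.112,-0.002,0],0],[[0.112,-0.002,0],0],[[0.112,-0.002,0],0],[[0.112,-0.002,0],0]]' 0 25
python3 -m creep '[[[0,0,0],0],[[0,0,0],0],[[0,0,0],0],[[0,0,0],0],[[-0.03,0,0],0],[[-0.09,0,0],0],[[-0.12,0,0],0],[[-0.12,0,0],0],[[-0.12,0,0],0]]' 0.4 25
python3 -c "
from h import *
go((.5185,.002,.125),7.7)
s=camera('side');t=camera('top')
crop(s,140,60,290,230,3.5,'s5.png')"
```

```text
time_s: 30.68
eef_pos: [0.5078, 0.2907, 0.0126]
orientation: [[0.002, -1.0, 0.0], [0.001, 0.0, 1.0], [-1.0, -0.002, 0.001]]
force: [0.2, 0.9, 0.0]
width: 0.0156
time_s: 31.8
eef_pos: [0.5062, 0.29, 0.1306]
orientation: [[-0.002, -1.0, 0.001], [-0.001, 0.001, 1.0], [-1.0, 0.002, -0.001]]
force: [-0.5, -0.5, -0.5]
width: 0.0347
t 31.8 pos [0.5062 0.29   0.1306] jaw 90.0 q6 [ 18.8 -71.1] F [-0.5 -0.5 -0.5] M [ 0.07 -0.12 -0.07] w 0.0347
shift [ 0.0057 -0.0125 -0.288 ] turn 82.26158273195897
```

View pics/s5.png

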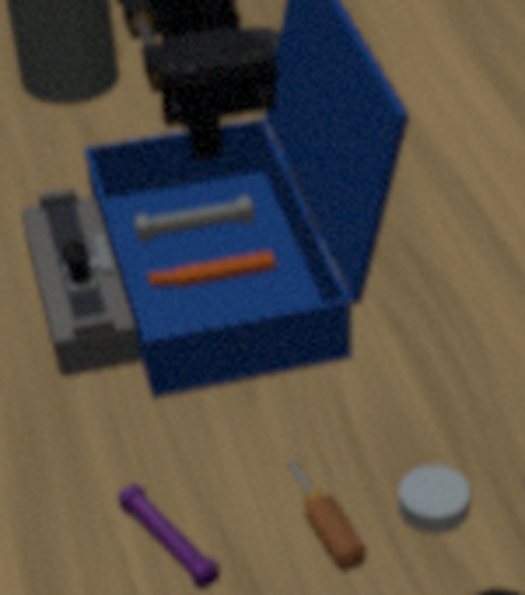

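```bash
python3 -m creep '[[[0,-0.002,-0.04],10],[[0,-0.004,-0.08],20],[[0,-0.006,-0.12],30],[[0,-0.008,-0.16],40],[[0,-0.01,-0.2],50],[[0,-0.0125,-0.24],60],[[0,-0.0125,-0.27],70],[[0,-0.0125,-0.288],82.3],[[0,-0.0125,-0.288],82.3],[[0,-0.0125,-0.288],82.3],[[0,-0.0125,-0.288],82.3]]' 0.45 25
python3 -c "
from h import *
go((.5185,.002,.004),7.7)"
```

```text
time_s: 33.28
eef_pos: [0.5191, 0.0033, 0.1311]
orientation: [[-0.001, -0.136, 0.991], [0.0, 0.991, 0.136], [-1.0, 0.0, -0.001]]
force: [-0.1, 0.4, 0.2]
width: 0.039
t 33.275 pos [0.5191 0.0033 0.1311] jaw 7.8 q6 [-12.  -19.8] F [-0.1  0.4  0.2] M [ 0.03 -0.07  0.01] w 0.039
shift [ 0.1271 -0.0013 -0.0006] turn 0.12081092252918779
```

```bash
python3 -m creep '[[[0.05,0,0],0],[[0.1,0,0],0],[[0.12,0,0],0],[[0.126,0,0],0],[[0.126,0,0],0],[[0.126,0,0],0]]' 0.45 25
python3 -m creep '[[[0,0,0],0],[[0,0,0],0],[[0,0,0],0],[[0,0,0],0],[[0,0,0],0]]' 0 25
python3 -m creep '[[[-0.05,0,0],0],[[-0.1,0,0],0],[[-0.12,0,0],0],[[-0.12,0,0],0]]' 0 25
python3 -c "
from h import *
go((.506,.225,.125),90)"
```

```text
time_s: 34.02
eef_pos: [0.5203, 0.0024, 0.0065]
orientation: [[0.002, -0.134, 0.991], [-0.0, 0.991, 0.134], [-1.0, -0.001, 0.002]]
force: [0.5, -0.6, 0.2]
width: 0.0388
time_s: 34.65
eef_pos: [0.5197, 0.0023, 0.006]
orientation: [[0.001, -0.133, 0.991], [-0.0, 0.991, 0.133], [-1.0, -0.0, 0.001]]
force: [-0.9, 0.1, 5.4]
width: 0.022
time_s: 35.15
eef_pos: [0.5203, 0.0022, 0.1267]
orientation: [[0.003, -0.134, 0.991], [-0.001, 0.991, 0.134], [-1.0, -0.001, 0.003]]
force: [-0.1, -0.3, -1.3]
width: 0.022
t 35.15 pos [0.5203 0.0022 0.1267] jaw 7.7 q6 [-12.1 -19.7] F [-0.1 -0.3 -1.3] M [-0.02 -0.14 -0.02] w 0.022
shift [0.0015 0.2227 0.0155] turn -82.32753942830533
```

```bash
python3 -m creep '[[[0,0.03,0.004],-8],[[0,0.06,0.008],-18],[[0,0.09,0.012],-28],[[0,0.12,0.016],-38],[[0,0.15,0.02],-48],[[0,0.18,0.024],-58],[[0,0.2,0.028],-68],[[0,0.2208,0.0294],-78],[[0,0.2208,0.0294],-82.3],[[0,0.2208,0.0294],-82.3],[[0,0.2208,0.0294],-82.3]]' 0 25
python3 -c "
from h import *
go((.52,.225,.012),90)
s=camera('side');crop(s,140,40,300,230,3,'s6.png')"
```

```text
time_s: 36.52
eef_pos: [0.5184, 0.2247, 0.1243]
orientation: [[-0.002, -1.0, 0.002], [-0.001, 0.002, 1.0], [-1.0, 0.002, -0.001]]
force: [0.7, -1.1, -0.6]
width: 0.0216
t 36.525 pos [0.5184 0.2247 0.1243] jaw 89.9 q6 [ 12.1 -77.8] F [ 0.7 -1.1 -0.6] M [ 0.11 -0.14  0.01] w 0.0216
shift [ 0.1123 -0.0018  0.0004] turn -0.11782066160094473
```

View pics/s6.png

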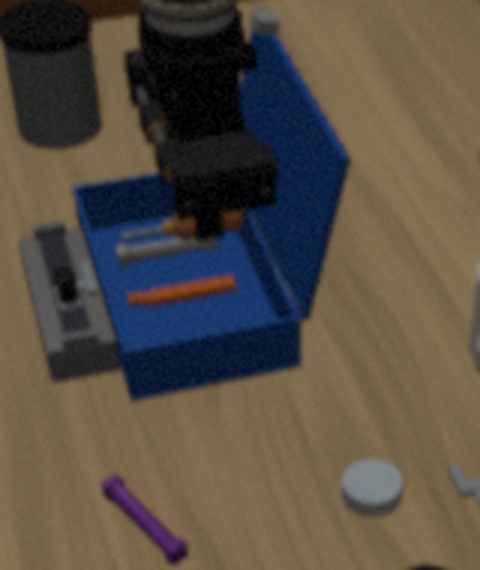

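```bash
python3 -m creep '[[[0.05,-0.001,0],0],[[0.09,-0.001,0],0],[[0.108,-0.001,0],0],[[0.112,-0.001,0],0],[[0.112,-0.001,0],0],[[0.112,-0.001,0],0],[[0.112,-0.001,0],0]]' 0 25
python3 -m creep '[[[0,0,0],0],[[0,0,0],0],[[0,0,0],0],[[0,0,0],0],[[-0.03,0,0],0],[[-0.09,0,0],0],[[-0.15,0,0],0],[[-0.2,0,0],0],[[-0.25,0,0],0],[[-0.25,0,0],0]]' 0.45 25
python3 -c "
from h import *
go((.69,.225,.26),90)
s=camera('side');cv2.imwrite('pics/s7.png',s['pixels']);crop(s,140,40,270,180,4,'s7c.png')
t=camera('top');cv2.imwrite('pics/t7.png',t['pixels'])"
```

```text
time_s: 37.45
eef_pos: [0.5209, 0.2253, 0.0146]
orientation: [[0.002, -1.0, 0.001], [0.0, 0.001, 1.0], [-1.0, -0.002, 0.0]]
force: [-0.6, 0.6, -1.1]
width: 0.0219
time_s: 38.7
eef_pos: [0.5227, 0.2258, 0.2682]
orientation: [[0.01, -1.0, 0.0], [0.002, 0.0, 1.0], [-1.0, -0.01, 0.002]]
force: [-0.3, -1.3, -0.2]
width: 0.039
t 38.7 pos [0.5227 0.2258 0.2682] jaw 90.0 q6 [ 12.1 -77.9] F [-0.3 -1.3 -0.2] M [ 0.04 -0.17  0.  ] w 0.039
shift [ 0.0099 -0.1672 -0.0007] turn -0.02320109850143126
```

View pics/s7c.png

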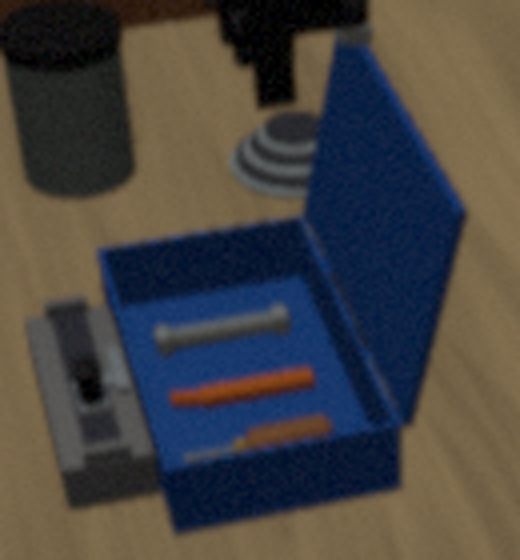

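View pics/t7.png

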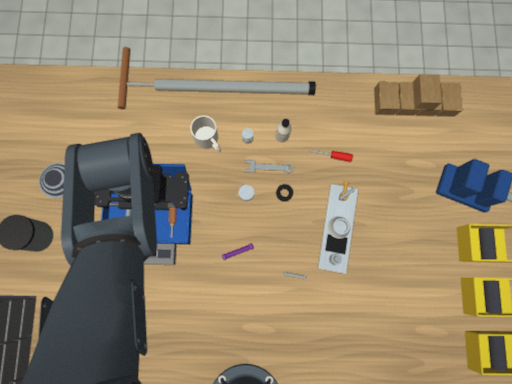

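```bash
python3 -m creep '[[[0,-0.05,0.02],0],[[0,-0.1,0.04],0],[[0,-0.157,0.064],0],[[0,-0.157,0.064],0],[[0,-0.157,0.064],0],[[0.04,-0.157,0.064],0],[[0.08,-0.157,0.064],0],[[0.104,-0.157,0.064],0],[[0.104,-0.157,0.064],0],[[0.104,-0.157,0.064],0]]' 0 20
python3 -c "
from h import *
go((.6015,.29,.165),90)
s=camera('side');cv2.imwrite('pics/s8.png',s['pixels'])"
```

```text
time_s: 40.05
eef_pos: [0.6771, 0.289, 0.1611]
orientation: [[0.002, -1.0, 0.001], [0.0, 0.001, 1.0], [-1.0, -0.002, 0.0]]
force: [-0.6, -0.4, 0.1]
width: 0.0008
t 40.05 pos [0.6771 0.289  0.1611] jaw 90.0 q6 [ 14.4 -75.5] F [-0.6 -0.4  0.1] M [ 0.08 -0.12  0.01] w 0.0008
shift [-0.004   0.0756  0.001 ] turn -0.03458281927680673
```

View pics/s8.png

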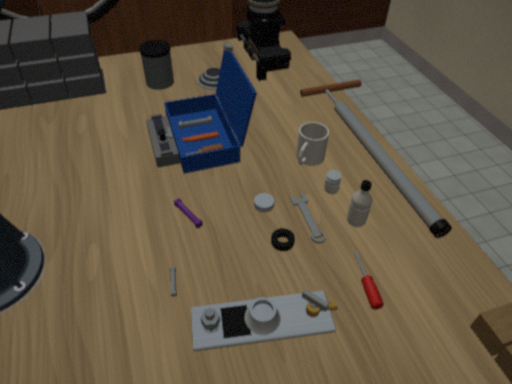

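```bash
python3 -m creep '[[[0,0.02,0.001],0],[[-0.002,0.045,0.001],0],[[-0.004,0.0756,0.001],0],[[-0.003,0.095,0.001],0],[[0,0.114,0.001],0],[[0.008,0.131,0.001],0],[[0.017,0.148,0.001],0],[[0.03,0.162,0.001],0],[[0.044,0.175,0.001],0],[[0.057,0.182,0.001],0],[[0.07,0.188,0.001],0],[[0.08,0.19,0.001],0]]' 0 20
python3 -c "
from h import *
go((.4835,.29,.063),90)
s=camera('side');crop(s,130,0,290,190,3,'s9.png')"
```

```text
time_s: 41.6
eef_pos: [0.4869, 0.2902, 0.079]
orientation: [[-0.0, -1.0, 0.001], [0.0, 0.001, 1.0], [-1.0, 0.0, 0.0]]
force: [-1.3, 0.7, 1.6]
width: 0.0003
t 41.6 pos [0.4869 0.2902 0.079 ] jaw 90.0 q6 [ 19.5 -70.5] F [-1.3  0.7  1.6] M [ 0.23 -0.04 -0.02] w 0.0003
shift [ 0.016   0.0034 -0.0002] turn -0.03595136232581808
```

View pics/s9.png

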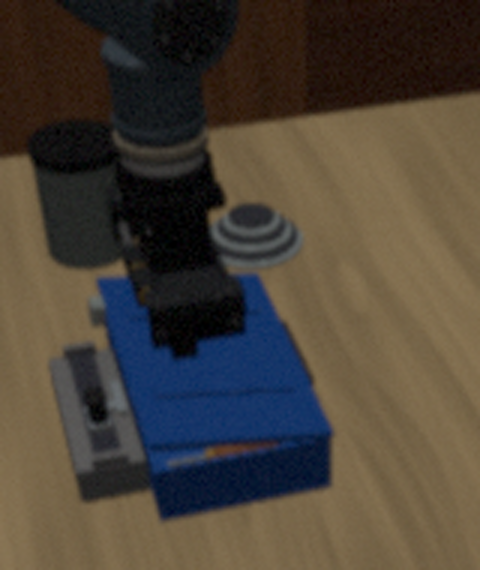

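```bash
python3 -m creep '[[[0.006,0.001,0],0],[[0.012,0.001,0],0],[[0.016,0.001,0],0],[[0.017,0.001,0],0],[[0.017,0.001,0],0]]' 0 20
python3 -m creep '[[[0.001,0,0],0],[[0.002,0,0],0],[[0.002,0,0],0]]' 0 20
```

```text
time_s: 42.28
eef_pos: [0.4858, 0.2899, 0.0633]
orientation: [[-0.001, -1.0, 0.0], [-0.0, 0.0, 1.0], [-1.0, 0.001, -0.0]]
force: [-2.9, -0.5, 8.6]
width: 0.0004
time_s: 42.65
eef_pos: [0.4859, 0.2899, 0.0632]
orientation: [[0.0, -1.0, 0.0], [-0.0, 0.0, 1.0], [-1.0, -0.0, -0.0]]
force: [-5.8, -2.6, 19.9]
width: 0.0004
```

```bash
python3 -m creep '[[[-0.03,0,0],0],[[-0.06,0,0],0],[[-0.06,0.03,-0.03],0],[[-0.06,0.081,-0.064],0],[[-0.06,0.081,-0.064],0],[[-0.06,0.081,-0.064],0],[[-0.06,0.081,-0.064],0]]' 0 20
python3 -c "
from h import *
go((.405,.228,.047),90)
s=camera('side');t=camera('top');crop(s,130,50,290,190,5,'s10.png')"
```

```text
time_s: 43.52
eef_pos: [0.4075, 0.2269, 0.1208]
orientation: [[0.003, -1.0, 0.001], [0.001, 0.001, 1.0], [-1.0, -0.003, 0.001]]
force: [0.5, -1.4, 0.7]
width: 0.0004
t 43.525 pos [0.4075 0.2269 0.1208] jaw 90.0 q6 [ 15.3 -74.6] F [ 0.5 -1.4  0.7] M [ 0.12 -0.12  0.  ] w 0.0004
shift [0.0737 0.0028 0.001 ] turn -0.029303519440986747
```

View pics/s10.png

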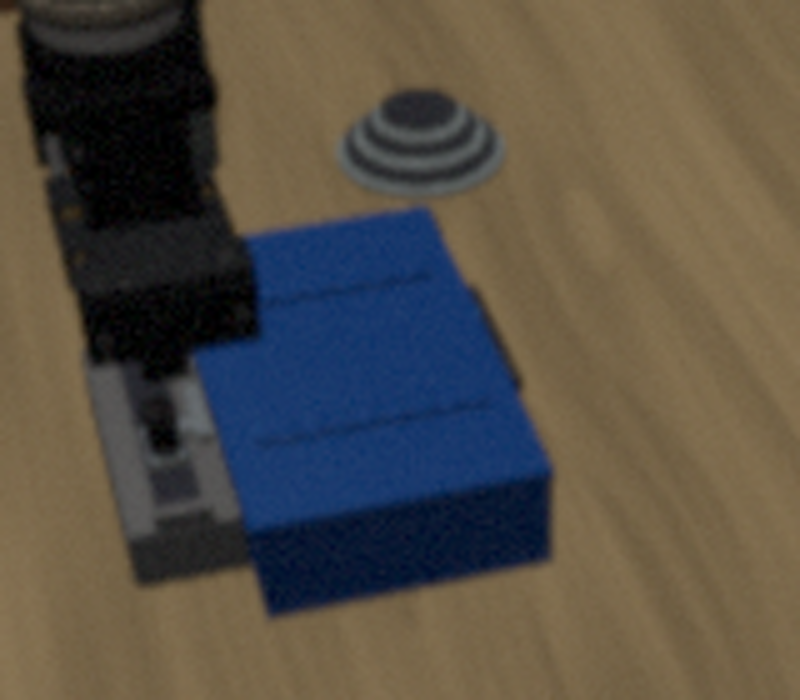

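```bash
python3 -m creep '[[[0.03,0.0025,0],0],[[0.06,0.0025,0],0],[[0.073,0.0025,0],0],[[0.073,0.0025,0],0],[[0.073,0.0025,0],0]]' 0 20
python3 -m creep '[[[0,0,0.01],0],[[0,0,0.02],0],[[0,0,0.03],0],[[0,0,0.04],0],[[0,0,0.05],0],[[0,0,0.055],0],[[0,0,0.055],0]]' 0 20
python3 -c "
from h import *
go((.405,.228,.047),90)"
```

```text
time_s: 44.25
eef_pos: [0.4033, 0.2264, 0.048]
orientation: [[0.001, -1.0, 0.0], [0.0, 0.0, 1.0], [-1.0, -0.001, 0.0]]
force: [-0.3, 0.3, -0.5]
width: 0.0007
time_s: 45.12
eef_pos: [0.4023, 0.2817, 0.0473]
orientation: [[-0.0, -1.0, 0.0], [0.0, 0.0, 1.0], [-1.0, 0.0, 0.0]]
force: [0.3, -0.0, -0.5]
width: 0.0003
t 45.125 pos [0.4023 0.2817 0.0473] jaw 90.0 q6 [ 21.9 -68.1] F [ 0.3 -0.  -0.5] M [ 0.11 -0.1  -0.  ] w 0.0003
shift [ 0.0003 -0.0027 -0.0537] turn -0.014402558749651462
```

```bash
python3 -m creep '[[[0,-0.002,0.005],0],[[0,-0.002,0.01],0],[[0,-0.002,0.014],0],[[0,-0.002,0.014],0]]' 0 20
python3 -m creep '[[[0,0,0.004],0],[[0,0,0.007],0],[[0,0,0.007],0]]' 0 20
python3 -c "
from h import *
go((.405,.228,.047),90)
s=camera('side');t=camera('top');crop(s,130,50,290,190,5,'s11.png')"
```

```text
time_s: 45.62
eef_pos: [0.4047, 0.2956, 0.0474]
orientation: [[0.0, -1.0, 0.0], [0.0, 0.0, 1.0], [-1.0, -0.0, 0.0]]
force: [-1.3, -0.6, -0.2]
width: 0.0006
time_s: 46.0
eef_pos: [0.405, 0.3027, 0.0475]
orientation: [[0.001, -1.0, 0.001], [0.001, 0.001, 1.0], [-1.0, -0.001, 0.001]]
force: [-0.1, -1.1, -0.7]
width: 0.0006
t 46.0 pos [0.405  0.3027 0.0475] jaw 90.0 q6 [ 24.1 -65.9] F [-0.1 -1.1 -0.7] M [-0.03 -0.03 -0.01] w 0.0006
shift [ 0.0005 -0.     -0.0747] turn -0.030725962940209683
```

View pics/s11.png

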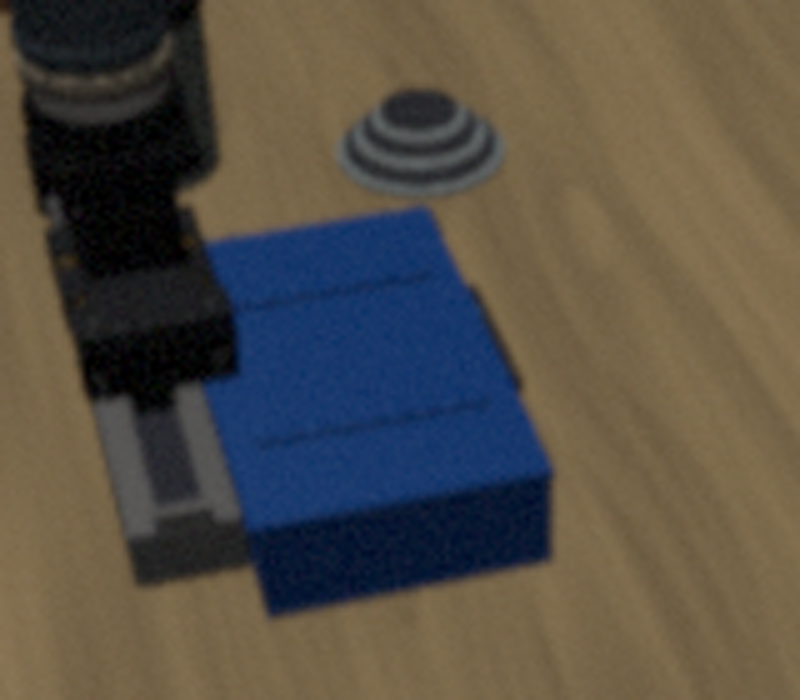

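The lock is moving. Pushing on in small steps until the force rises at the end stop.

```bash
for i in 1; do python3 -m creep '[[[0,0,0.002],0],[[0,0,0.003],0],[[0,0,0.003],0]]' 0 20|grep -E 'eef|force'; python3 -m creep '[[[0,0,0.002],0],[[0,0,0.003],0],[[0,0,0.003],0]]' 0 20|grep -E 'eef|force';python3 -m creep '[[[0,0,0.002],0],[[0,0,0.003],0],[[0,0,0.003],0]]' 0 20|grep -E 'eef|force'; done
```

```text
eef_pos: [0.4052, 0.305, 0.0476]
force: [1.8, -4.2, 1.1]
eef_pos: [0.4051, 0.3052, 0.0477]
force: [3.5, -16.1, 5.2]
eef_pos: [0.4051, 0.3054, 0.0478]
force: [7.2, -26.6, 6.9]
```

```bash
python3 -m creep '[[[0,0,-0.012],0],[[0,0,-0.02],0],[[-0.05,0,-0.02],0],[[-0.1,0,-0.02],0],[[-0.15,0,-0.02],0],[[-0.15,0.03,-0.07],0],[[-0.15,0.03,-0.13],0],[[-0.15,0.03,-0.19],0],[[-0.15,0.03,-0.25],0],[[-0.15,0.03,-0.3],0],[[-0.15,0.03,-0.35],0],[[-0.15,0.03,-0.35],0]]' 0 20
python3 -c "
from h import *
s=camera('side');t=camera('top');crop(s,140,50,270,180,4,'s12.png');cv2.imwrite('pics/s12f.png',s['pixels'])
crop(t,75,150,205,275,4.5,'t12.png');cv2.imwrite('pics/t12f.png',t['pixels'])
crop(s,180,280,350,350,4.5,'p12.png')"
```

```text
time_s: 48.72
eef_pos: [0.3756, -0.0416, 0.1977]
orientation: [[0.002, -1.0, 0.007], [-0.001, 0.007, 1.0], [-1.0, -0.002, -0.001]]
force: [-0.4, 0.5, 0.5]
width: 0.0003
```

View pics/s12.png

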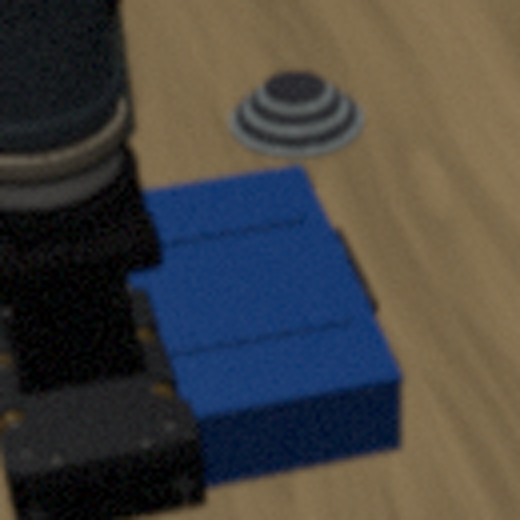

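View pics/t12f.png

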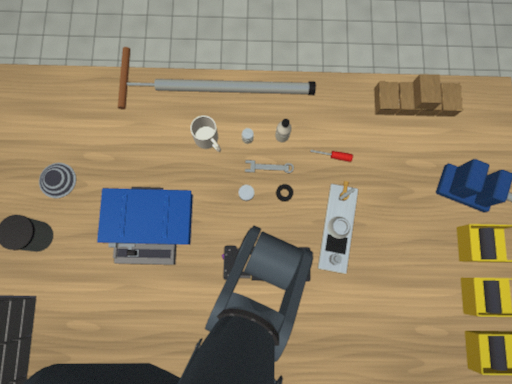

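View pics/p12.png

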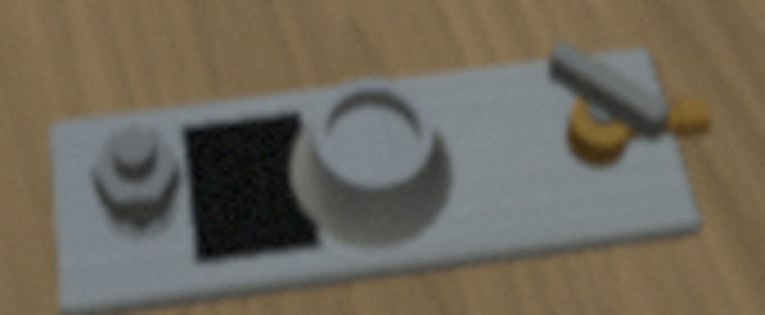

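View pics/s12f.png

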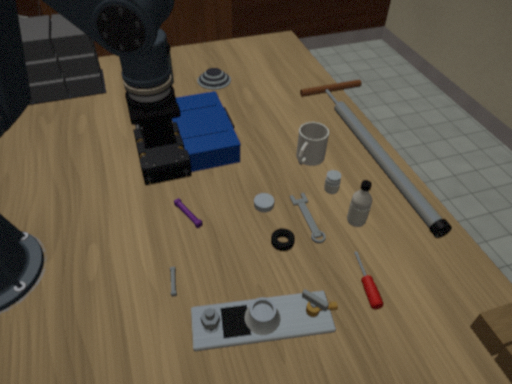

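```bash
python3 - <<'E'
from h import *
s=camera('side');t=camera('top')
crop(t,95,180,205,270,7,'t13.png')
im=cv2.resize(s['pixels'][295:345,190:240],None,fx=12,fy=12,interpolation=cv2.INTER_CUBIC)
im2=im.copy()
for zt,col,img in((.042,(0,255,0),im),(.047,(0,0,255),im2)):
  for z,w in((zt,1),(zt-.02,1)):
    P=[(.3975+.01732*np.cos(np.radians(-128+30+60*k)),-.2522+.01732*np.sin(np.radians(-128+30+60*k)),z) for k in range(6)]
    u=((proj(s,P)-[190,295]+.5)*12).astype(np.int32); cv2.polylines(img,[u],True,col,w)
cv2.imwrite('pics/n13.png',cv2.resize(np.hstack([im,im2]),(800,400)))
c=s['pixels'][280:330,290:350];cv2.imwrite('pics/c13.png',cv2.resize(c,None,fx=10,fy=10,interpolation=cv2.INTER_CUBIC))
E
```

```text
(no output)
```

View pics/t13.png

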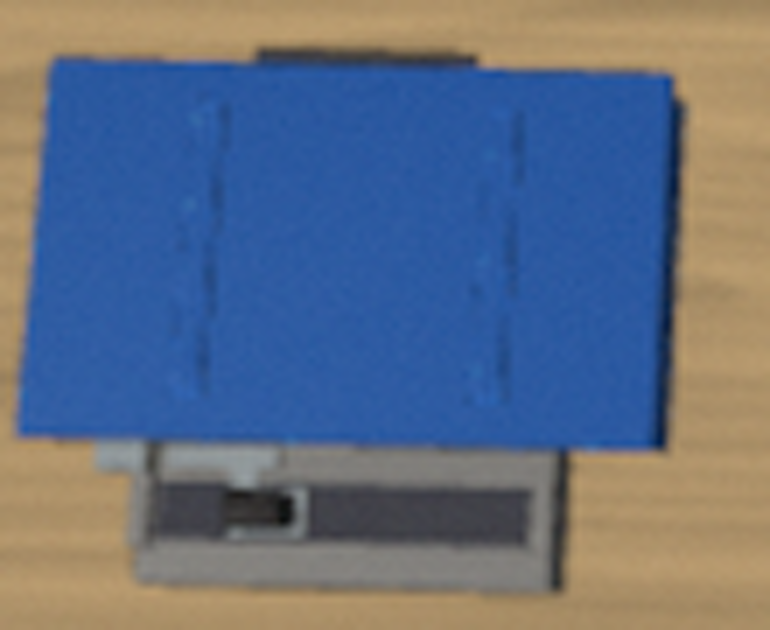

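View pics/n13.png

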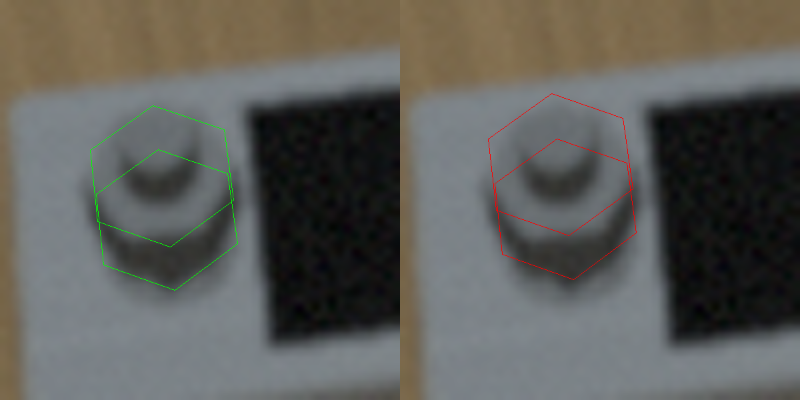

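View pics/c13.png

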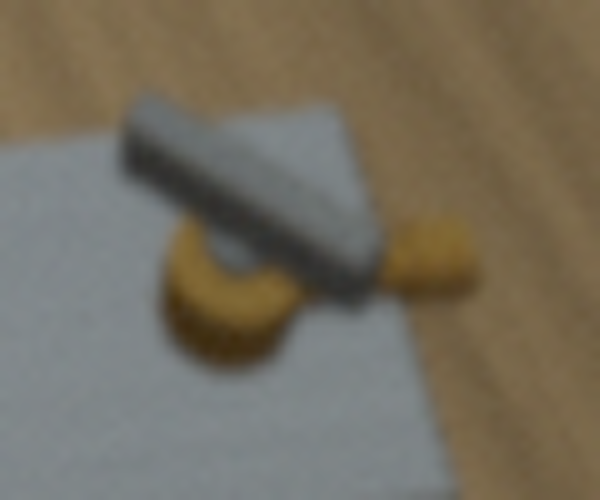

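```bash
python3 - <<'E'
from h import *
fr=[camera('side') for _ in range(8)];s=fr[0]
a=np.mean([f['pixels'].astype(float) for f in fr],0)
c=a[300:335,195:228]; c=np.clip((c-40)*1.6,0,255).astype(np.uint8)
im=cv2.resize(c,None,fx=12,fy=12,interpolation=cv2.INTER_LANCZOS4)
outs=[im]
for yaw in(20,50):
    o=im.copy()
    for z in(.042,.022):
        P=[(.3975+.01732*np.cos(np.radians(yaw+30+60*k)),-.2515+.01732*np.sin(np.radians(yaw+30+60*k)),z) for k in range(6)]
        u=((proj(s,P)-[195,300]+.5)*12).astype(np.int32); cv2.polylines(o,[u],True,(0,255,0),1)
    outs.append(o)
v=np.hstack(outs);print(v.shape,get_state()['time_s']);cv2.imwrite('pics/n14.png',cv2.resize(v,(800,int(800*v.shape[0]/v.shape[1]))))
cv2.imwrite('pics/n14b.png',im)
E
```

```text
(420, 1188, 3) 49.325
```

View pics/n14.png

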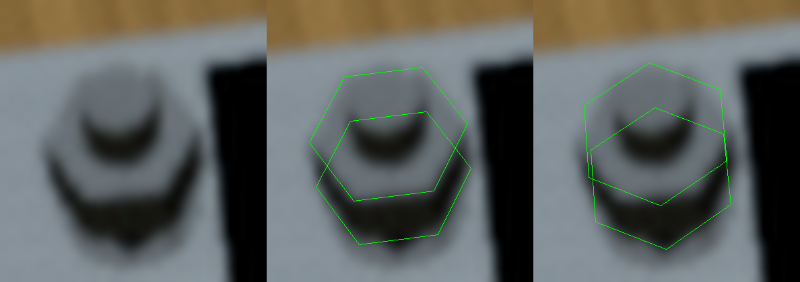

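View pics/n14b.png

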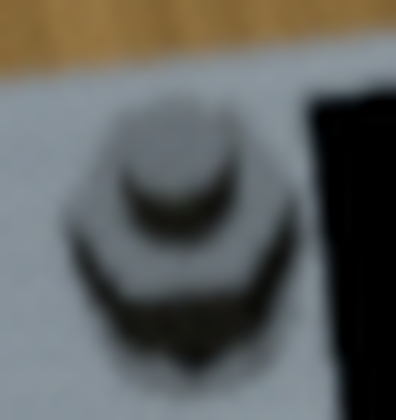

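The green overlay at yaw 20° with the nut top at 42 mm fits, so the nut is down. But its yaw differs from where my jaws ended (about 54° mod 60), so it either sprang back or slipped. I'll regrasp it and test whether it is solid. The cock looks half open. The lock grip is at the left end (top crop 262,508).

```bash
python3 -m creep '[[[0.02,-0.01,-0.06],4],[[0.04,-0.02,-0.12],8],[[0.06,-0.022,-0.18],10],[[0.078,-0.022,-0.2106],10],[[0.078,-0.022,-0.2106],10],[[0.078,-0.022,-0.2106],10],[[0.078,-0.022,-0.2106],10],[[0.078,-0.022,-0.2106],10]]' 0.6 30
python3 -c "
from h import *
go((.3976,-.2522,.021),80)"
```

```text
time_s: 50.32
eef_pos: [0.3965, -0.2484, 0.1201]
orientation: [[0.001, -0.985, 0.173], [-0.0, 0.173, 0.985], [-1.0, -0.001, -0.0]]
force: [1.0, -0.2, 0.1]
width: 0.0519
t 50.325 pos [ 0.3965 -0.2484  0.1201] jaw 80.1 q6 [ -45.8 -125.9] F [ 1.  -0.2  0.1] M [ 0.12 -0.13 -0.01] w 0.0519
shift [ 0.0991 -0.0016 -0.0035] turn 0.060750509024444455
```

```bash
python3 -m creep '[[[0.05,-0.0016,-0.0035],0],[[0.09,-0.0016,-0.0035],0],[[0.099,-0.0016,-0.0035],0],[[0.099,-0.0016,-0.0035],0],[[0.099,-0.0016,-0.0035],0]]' 0.6 30
python3 -m creep '[[[0,0,0],0],[[0,0,0],0],[[0,0,0],0],[[0,0,0],0],[[0,0,0],0],[[0,0,0],0]]' 0 30
python3 -c "
from h import *
go((.3976,-.2522,.021),80)"
python3 -m creep '[[[0,0,0],2],[[0,0,0],4]]' 0 30
python3 -c "
from h import *
go((.3976,-.2522,.021),80)"
python3 -m creep '[[[0,0,0],2],[[0,0,0],4]]' 0 30
python3 -c "
from h import *
go((.3976,-.2522,.021),80)"
python3 -m creep '[[[0,0,0],2],[[0,0,0],4]]' 0 30
python3 -c "
from h import *
go((.3976,-.2522,.021),80)"
```

```text
time_s: 50.95
eef_pos: [0.398, -0.2537, 0.0217]
orientation: [[0.002, -0.985, 0.174], [-0.002, 0.174, 0.985], [-1.0, -0.002, -0.002]]
force: [-0.1, 0.4, 1.0]
width: 0.0522
time_s: 51.7
eef_pos: [0.3972, -0.2523, 0.0208]
orientation: [[-0.0, -0.985, 0.175], [0.001, 0.175, 0.985], [-1.0, 0.0, 0.001]]
force: [2.9, 4.2, 6.3]
width: 0.03
t 51.7 pos [ 0.3972 -0.2523  0.0208] jaw 79.9 q6 [ -46.1 -126.1] F [2.9 4.2 6.3] M [ 0.91 -0.57 -0.06] w 0.03
shift [-0.0002 -0.0004  0.0002] turn -0.0639052863333518
time_s: 51.95
eef_pos: [0.3973, -0.2523, 0.0207]
orientation: [[-0.0, -0.97, 0.244], [0.001, 0.244, 0.97], [-1.0, 0.0, 0.001]]
force: [2.2, 4.3, 6.0]
width: 0.0293
t 51.95 pos [ 0.3973 -0.2523  0.0207] jaw 75.9 q6 [ -46.1 -122. ] F [2.2 4.3 6. ] M [ 0.9  -0.56  0.02] w 0.0293
shift [-0.0003 -0.0003  0.0001] turn -4.110107197314846
time_s: 52.2
eef_pos: [0.3972, -0.2522, 0.0207]
orientation: [[-0.0, -0.95, 0.311], [0.001, 0.311, 0.95], [-1.0, 0.001, 0.001]]
force: [3.6, 5.1, 4.1]
width: 0.0298
t 52.2 pos [ 0.3972 -0.2522  0.0207] jaw 71.9 q6 [ -46.1 -118. ] F [3.6 5.1 4.1] M [ 0.95 -0.65 -0.06] w 0.0298
shift [-0.0003 -0.0004  0.0001] turn -8.11076376664505
time_s: 52.45
eef_pos: [0.3972, -0.2522, 0.0207]
orientation: [[-0.0, -0.926, 0.376], [0.001, 0.376, 0.926], [-1.0, 0.001, 0.001]]
force: [2.5, 4.6, 3.8]
width: 0.0298
t 52.45 pos [ 0.3972 -0.2522  0.0207] jaw 67.9 q6 [ -46.1 -114. ] F [2.5 4.6 3.8] M [ 0.96 -0.64  0.04] w 0.0298
shift [-0.0003 -0.0003  0.0001] turn -12.116684992399826
```

```bash
cat > m.py <<'E'
from h import *
s=get_state();z=s['orientation'][:,2]
print('jaw',round(np.degrees(np.arctan2(z[1],z[0])),1),'M',np.round(s['moment'],2),'F',np.round(s['force'],1),'w',round(s['width'],4),'z',round(s['eef_pos'][2],4))
E
python3 -m creep '[[[0,0,0],2],[[0,0,0],4],[[0,0,0],6]]' 0 40 >/dev/null; python3 m.py
python3 -m creep '[[[0,0,0],2],[[0,0,0],4],[[0,0,0],6]]' 0 40 >/dev/null; python3 m.py
python3 -m creep '[[[0,0,0],2],[[0,0,0],4]]' 0 40 >/dev/null; python3 m.py
python3 -m creep '[[[0,0,0],2],[[0,0,0],4]]' 0 40 >/dev/null; python3 m.py
```

```text
jaw 62.2 M [ 1.11 -0.86  0.97] F [4.  6.2 4.3] w 0.0298 z 0.0206
jaw 56.4 M [ 1.1  -0.55  1.41] F [2.9 5.9 5.9] w 0.0304 z 0.0206
jaw 52.4 M [ 1.35 -0.13  1.33] F [0.8 7.3 7.5] w 0.0309 z 0.0206
jaw 48.4 M [ 1.52 -0.18  1.31] F [1.3 8.2 6.6] w 0.0314 z 0.0205
```

```bash

python3 -m creep '[[[0,0,0],-2],[[0,0,0],-4],[[0,0,0],-4]]' 0 40 >/dev/null; python3 m.py
python3 -m creep '[[[0,0,0],-2],[[0,0,0],-4],[[0,0,0],-4]]' 0 40 >/dev/null; python3 m.py
python3 -m creep '[[[0,0,0],-1],[[0,0,0],-2],[[0,0,0],-2]]' 0 40 >/dev/null; python3 m.py
```

```text
jaw 52.2 M [ 1.07 -0.15  0.55] F [-0.4  6.1  6.9] w 0.0313 z 0.0205
jaw 56.0 M [0.94 0.09 0.02] F [-1.1  5.   7.4] w 0.0313 z 0.0206
jaw 58.0 M [ 0.92  0.17 -0.03] F [-2.1  4.3  7.4] w 0.0313 z 0.0206
```

```bash

python3 -m creep '[[[0,0,0],0],[[0,0,0],0],[[0,0,0],0]]' 0 5 >/dev/null; python3 m.py
python3 -m creep '[[[0,0,0],0],[[0,0,0],0],[[0,0,0],0]]' 0.4 5 >/dev/null; python3 m.py
python3 -m creep '[[[0,0,0],0],[[0,0,0],0],[[0,0,0],0],[[-0.05,0,0],0],[[-0.1,0,0],0],[[-0.1,0.06,0],0],[[-0.1,0.06,0],0],[[-0.1,0.06,0],0]]' 0.6 5
python3 - <<'E'
from h import *
fr=[camera('side') for _ in range(6)];s=fr[0]
a=np.mean([f['pixels'].astype(float) for f in fr],0)
cv2.imwrite('pics/s15f.png',a.astype(np.uint8))
c=a[300:335,195:228]; c=np.clip((c-40)*1.6,0,255).astype(np.uint8)
im=cv2.resize(c,None,fx=12,fy=12,interpolation=cv2.INTER_LANCZOS4)
outs=[im]
for yaw in(6,20):
    o=im.copy()
    for z in(.042,.022):
        P=[(.3975+.01732*np.cos(np.radians(yaw+30+60*k)),-.2515+.01732*np.sin(np.radians(yaw+30+60*k)),z) for k in range(6)]
        u=((proj(s,P)-[195,300]+.5)*12).astype(np.int32); cv2.polylines(o,[u],True,(0,255,0),1)
    outs.append(o)
v=np.hstack(outs);cv2.imwrite('pics/n15.png',cv2.resize(v,(800,int(800*v.shape[0]/v.shape[1]))))
E
```

```text
jaw 58.0 M [ 1.   -0.05  0.04] F [-1.1  5.   4. ] w 0.0317 z 0.0202
jaw 58.0 M [ 0.21 -0.12  0.03] F [-0.8  0.5 -0. ] w 0.0346 z 0.0204
time_s: 56.58
eef_pos: [0.3468, -0.2218, 0.1207]
orientation: [[0.001, -0.848, 0.531], [-0.001, 0.531, 0.848], [-1.0, -0.002, -0.0]]
force: [0.7, -0.2, 0.8]
width: 0.0524
```

View pics/n15.png

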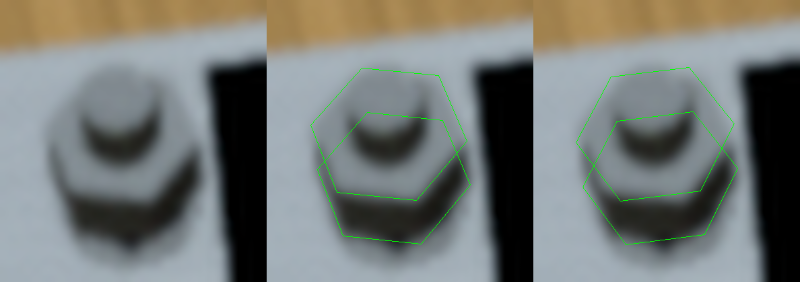

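View pics/s15f.png

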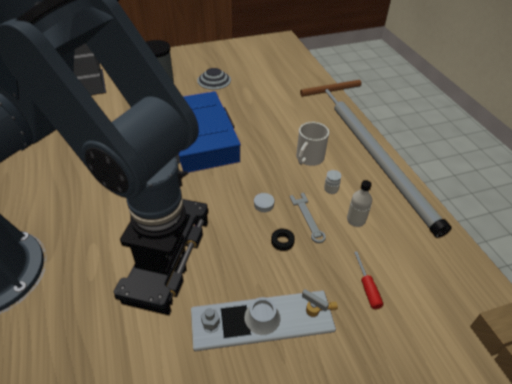

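The nut now sits at yaw about 6°, the same angle where it went solid. Last check is the cock angle and lock travel.

```bash
python3 - <<'E'
from h import *
fr=[camera('side') for _ in range(6)];s=fr[0];ft=[camera('top') for _ in range(6)];t=ft[0]
outs=[]
for fs,c,(x0,y0,w) in ((fr,s,(298,285,40)),(ft,t,(330,175,36))):
    a=np.mean([f['pixels'].astype(float) for f in fs],0)[y0:y0+w,x0:x0+w]
    im=cv2.resize(np.clip(a*1.3,0,255).astype(np.uint8),(400,400),interpolation=cv2.INTER_CUBIC)
    th=np.radians(-54.8);u=np.array([np.cos(th),np.sin(th)]);v=np.array([-u[1],u[0]])
    P=[np.r_[np.array([.5852,-.2848])+.026*i*u+.005*j*v,.062] for i,j in((1,1),(1,-1),(-1,-1),(-1,1))]
    q=((proj(c,P)-[x0,y0]+.5)*400/w).astype(np.int32); cv2.polylines(im,[q],True,(0,255,0),1); outs.append(im)
cv2.imwrite('pics/c16.png',np.hstack(outs))
# lock grip: top-view before/after pixel of grip at z=.067
for px in [(75+342/4.5-.4,150+462/4.5-.4),(95+262/7-.4,180+508/7-.4)]: print(onz(t,px,.06).round(4))
print(get_state()['time_s'])
E
```

```text
[0.4053 0.2713 0.06  ]
[0.4047 0.3228 0.06  ]
57.475
```

View pics/c16.png

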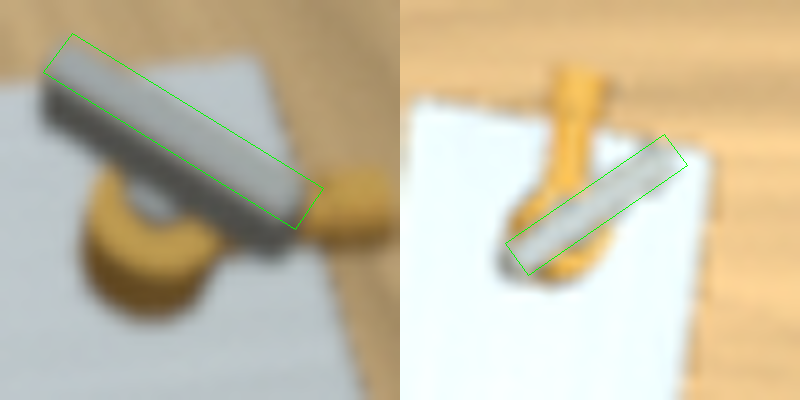

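```bash
python3 -c "
from plant import *
print(sign_off())"
```

```text
the job is handed in; nothing more can be done
None
```

I handed the job in at about 57 s of the 210 s allowed; the sign-off gives no verdict.

- **Packing:** the larger chrome gauge, the one orange lever and the awl were out on the board, and all three went into the blue box. I saw no second lever. I left the purple and small chrome gauges; in the last clear views neither they nor the other bystanders had moved.
- **Lid:** shut. The fingertip stood at 63 mm when pressed with about 20 N, as it should, and the cameras show it closed.
- **Lock:** pushed left to its end stop. It stopped dead, the force rising from 4 to 27 N within 0.4 mm. The cameras put its travel at about 52 mm from where it started.
- **Jam nut:** run down and tightened until solid. Its top fits 42 mm in the side camera.
    - **First try failed:** after the first tightening the nut had backed off about 14° when I let go.
    - **Second try held:** I tightened it again, unloaded the torque before opening, and the last picture shows it at the angle where it went solid.
- **Cock:** set to 45°, measured from the pump foot's fitted axis. The outline agrees in both cameras.

The moment readings were noisy. I judged the nut solid from the sharp rise to more than 1 N m, and could not see the 0.14 N m stage separately.

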